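# Change the rock specimen in a swelling cell

### The arm

A 6-joint arm with a two-finger parallel gripper is mounted at the origin on a cart in front of the work surface, level with it; the furniture and walls round the work are solid. World frame = base frame: x ahead of the robot, y to its left, z up, the work surface at z = 0. Lengths are in m, angles in rad, forces in N, time in s.
With the tool pointing down it reaches from about 0.35 to 0.775 m from the base axis. Payload 5.5 kg.
Tool frame: the origin (TCP) lies at the very end of the fingers, on their centre line; the grasp point (between the pads) lies 19 mm behind it; x points along the fingers, y is the direction in which the jaws open and shut, and the axes are right-handed (so a half turn about x gives the same grasp; the last joint's range is limited). The gripper opens to 85 mm and grips with 20 to 120 N. Pads are 22 mm wide; open, the fingers measure 114 mm over their backs; the gripper's body (76 mm by 85 mm) begins 54 mm behind the grasp point. The pads swing forward as they close: fully open they stand 13 mm farther back than shut.
Start: joints at [-1.478, 0.313, 0.046, 1.304, 0, 1.431], TCP at [0.133, -0.56, 0.231] pointing down, gripper open.
Joint ranges: [-2.76, 2.76], [-0.86, 1.69], [-1.03, 1.26], [-2.2, 2.34], [-1.47, 1.5], [-3.14, 3.14]. Speed limits (rad/s): [2.57, 2.57, 3.14, 3.14, 3.14, 3.14].

### API

Orientations are given as a unit quaternion [w, x, y, z].
In Python, from workcell import readout, cams, env, finder gives the robot as it stands.
- The arm moves only by the tool drive_tool, never from a script. Its argument "moves" is a list that holds one entry, the list of rows, each a list of 7 numbers: the shift along the tool's x, y, z in m, then the turn, a rotation vector about the tool's x, y, z in rad, then the closure in counts, from 0 (fully open) to 255 (shut). A call has exactly 5 rows; each row is the pose to reach, as a shift and turn from the pose measured when the call began, along the tool's axes at that moment; what a row does not reach only later rows make up. A row lasts 1/8 s, in which the tool goes at most 62.5 mm and 10.7 degrees, less where a joint would pass 70% of its speed; a pose out of reach is approached as far as the arm can. A call with a gripper value outside its range is refused whole. The fingers move at their own pace and stop on an object; "squeeze" is the grip in N (left out, the last holds). Time passes only in rows, so rows that repeat a pose let the fingers close, or fill a call up. It gives the time, the measured TCP pose, the force and the opening at its end, in the units of the state.
- readout.get_state(): the state, without advancing time (a new reading comes with each control period).
- cams.read_camera(name): name is "scene" or "top"; returns the picture (384x512x3 uint8, blue, green, red); there is no depth.
- cams.camera_params(name): a dict with "mtx" (3x3 intrinsics, pixels), "R" (3x3) and "t" (3): a world point X has camera coordinates R X + t. Camera axes: x right, y down, z forward; pixel columns grow to the right and rows downward; lengths in m; the calibration is good to about 2 mm. A picture is of the moment at which its call begins. camera_params takes no time and is no camera call.
- env.hand_in(): hands the job in, once; it reports no verdict.
Trained networks look in the newest picture that a camera, given by its name, has taken for a name from the list of things; names that differ only in an ending like _2 or _b are one class to them, and where a whole thing is asked for, a point or a joint stands for the part that bears it (a point fixed in the world has none). Each returns a list of dicts, best first, with "conf" (0 to 1); they miss things now and then, are a little off and sometimes report something else, mostly with a low value. They report only what shows in the picture. A call takes as long as a camera call. They do not tell look-alikes from the thing itself.
- finder.regions_of(camera, name): "pixels" (384x512 bool, what is visible of it) and "point" ([column, row] in pixels, amid what is visible of it).
The state is a dict: "clock": time; "joint_pos": joint angles; "qvel": joint speeds; "tau": joint torques, N m; "tcp_pos": TCP position; "orientation": TCP orientation; "wrist_force": force on the tool from outside, world axes, zero at the start; "ft_torque": the same for the moment, N m; "finger_gap": finger opening in m.
Only numpy, scipy, OpenCV 4.12 (cv2) and the standard library are available. Lean on these libraries where they do the work, as an engineer would, in place of code of your own. Each camera call takes 0.05 s, during which the arm holds its last target.

### The job

Change the specimen in the swelling cell: first set the loading cap and then the porous plate aside, flat on the rubber mat, lift out the tested specimen ring and set it down flat, without dropping it, in the middle of the balance pan. Then seat the fresh specimen ring from the glass plate fully home on the cell's pedestal, and put the porous plate and the loading cap back on it as they were, flat and centred. Leave the moisture tin and the timer where they are.

Things in the scene. Friction and masses are not known exactly. Their poses are not given: they have to be found in the camera images.
- cap_c (a point): Loading cap: plain aluminium cylinder, 38 mm diameter, 32 mm high, about 0.1 kg, two thin dark grooves round it, a small steel ball in its top. Stands at the start on top of the stack in the cell, on the porous plate. The point is its centre, 16 mm above its underside, z up its axis. Grip the side above the plate's rim (the plate below it is wider than the cap).
- plate_c (a point): Porous plate: pale round ceramic plate, 47 mm diameter, 16 mm thick, about 0.07 kg, lower edge bevelled. Lies at the start under the cap; its lowest 3 mm sit in the top of the specimen ring (3 mm play all round) and its upper 13 mm stand clear above the ring, to be gripped there. The point is its centre, 8 mm above its underside, z up its axis.
- tested_ring_c (a point): Tested specimen ring: the ring in the cell at the start, under plate and cap. Steel ring, 62 mm outside, 53 mm inside, 25 mm high, about 0.22 kg, with a grey rock disc fixed in it. Its lowest 4 mm are an open skirt that fits over the cell's pedestal; its top 3 mm are an open recess for the porous plate. The point is its centre, 12.5 mm above its lower edge, z up its axis.
- fresh_ring_c (a point): Fresh specimen ring: the same ring and rock, same sizes and mass; at the start it is the one that lies alone on the square glass plate (130 x 130 x 6 mm, fixed, top 6 mm above the worktop). The point is its centre, 12.5 mm above its lower edge, z up its axis.
- cell_seat (a point): Swelling cell, fixed: round base with clear dish wall (132 mm diameter, rim 24 mm above the worktop), in its middle a pedestal of 47 mm diameter with bevelled pale top, 38 mm above the worktop. The point is the centre of that top, z up. When home (3 mm play all round, rock on pedestal) the ring's centre is 8.5 mm, the plate's 26 mm and the cap's 50 mm above this point.
- mat: Rubber bench mat, fixed: grey with fine dark ribs, 210 x 140 mm, 4 mm thick. Origin at the centre of its underside, x along its long side, z up. The cap and the plate are put down here side by side along its long side while the ring is changed.
- pan (a point): Balance, fixed: a low white body, 200 x 150 x 38 mm, with a round steel pan of 128 mm diameter, flat, its top 50 mm above the worktop. The point is the centre of the pan's top, z up.
- tin_c (a point): Moisture tin: a loose round lidded tin, 62 mm diameter, 34 mm high, standing behind the work nearest the robot of three tins; the point is its centre. Not to be disturbed.
- timer_c (a point): Timer: a loose flat square white countdown timer, 64 x 64 x 17 mm, lying behind the work; the point is its centre. Not to be disturbed.
There are look-alikes about, which are no part of the job. What is shaped like the part that bears tested_ring_c but blue or yellow is not meant. What is shaped like the part that bears fresh_ring_c but red is not meant.

How it is judged:
By the outcome, as a careful person would: the job done as asked, in the order asked, and still so for the second after the job is handed in, with the robot touching nothing.
It also fails if it takes over 147 s, if anything falls off the work surface, if the arm or the gripper's body presses on something with over 40 N, if the wrist force passes 120 N, or if a joint passes its speed limit or range.

## Working session

There is one attempt and no reset: what is moved stays moved. The work goes in short steps, Python scripts to look and compute and a tool call to move; the robot and the scene stay as the last step left them, time stands still between calls to the robot, and variables do not carry over. Pictures are saved under pics/ and viewed, and the job is handed in when it is done.

Besides the shell and the picture viewer there is one more tool, called after "Call:" in YAML: its name, and indented under it one key for each argument. drive_tool: Moves the arm, as the interface text tells. Its arguments: {"type":"object","properties":{"moves":{"type":"array"},"squeeze":{"type":"number"}},"required":["moves"]}

```bash
ls; mkdir -p pics; cat > h.py <<'E'
import numpy as np, cv2
from workcell import readout, cams, env, finder
E
python3 - <<'E'
from h import *
for n in ("scene","top"):
    im=cams.read_camera(n); cv2.imwrite(f"pics/{n}0.png",im)
    p=cams.camera_params(n); print(n,p['mtx'].round(1).tolist(),(-p['R'].T@p['t']).round(3),p['R'].round(3).tolist())
print(readout.get_state())
E
```

```text
pics
scene [[363.2, 0.0, 260.3], [0.0, 363.2, 191.1], [0.0, 0.0, 1.0]] [0.065 0.681 0.813] [[-0.759, -0.651, 0.009], [-0.429, 0.49, -0.759], [0.49, -0.58, -0.651]]
top [[376.7, 0.0, 251.0], [0.0, 376.7, 192.4], [0.0, 0.0, 1.0]] [0.343 0.014 1.306] [[-0.011, -1.0, -0.001], [-0.979, 0.01, -0.205], [0.205, -0.002, -0.979]]
{'clock': 0.1, 'joint_pos': array([-1.47761893e+00,  3.13937762e-01,  4.51032972e-02,  1.30359164e+00,
       -5.44569031e-06,  1.43116278e+00]), 'qvel': array([-0.00094098, -0.00228515,  0.00348521, -0.00099335, -0.00049403,
       -0.00165306]), 'tau': array([ 2.41399379e-03, -4.81726885e+01,  2.99242598e+01,  1.28439622e-02,
       -1.78183109e-04, -4.24933390e-06]), 'tcp_pos': array([ 0.1325886 , -0.5590457 ,  0.23049532]), 'orientation': array([ 0.08154921,  0.70233268,  0.08270141, -0.70230977]), 'wrist_force': array([0.34768167, 0.06664664, 0.2954729 ]), 'ft_torque': array([-0.03088236, -0.03840094,  0.02819588]), 'finger_gap': 0.08517411796206814}
```

View pics/scene0.png

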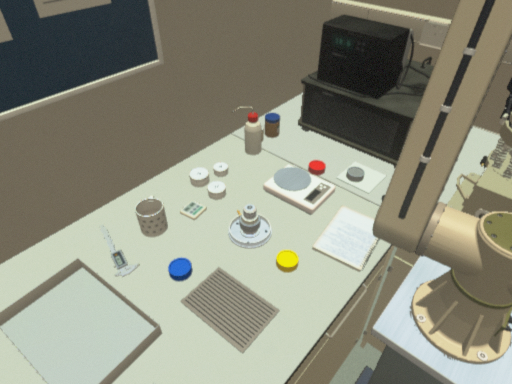

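View pics/top0.png

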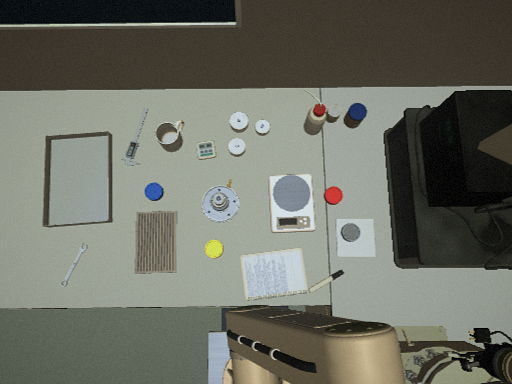

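```bash
cat >> h.py <<'E'
P={n:cams.camera_params(n) for n in("scene","top")}
def ray(cam,uv,z):
    p=P[cam]; d=p['R'].T@np.linalg.solve(p['mtx'],[uv[0],uv[1],1.]); c=-p['R'].T@p['t']
    return c+d*(z-c[2])/d[2]
def proj(cam,X):
    p=P[cam]; q=(p['R']@np.asarray(X,float).T).T+p['t']; q=q@p['mtx'].T; return q[...,:2]/q[...,2:]
E
python3 - <<'E'
from h import *
Z=dict(cap_c=.087,plate_c=.064,tested_ring_c=.0465,fresh_ring_c=.0185,cell_seat=.038,mat=.004,pan=.05,tin_c=.017,timer_c=.0085)
for c in("scene","top"):
    for n,z in Z.items():
        for r in finder.regions_of(c,n)[:4]:
            ys,xs=np.nonzero(r['pixels'])
            print(c,n,round(r['conf'],2),np.round(r['point'],1),len(xs),(xs.min(),xs.max(),ys.min(),ys.max()),ray(c,r['point'],z).round(3))
E
```

```text
scene cap_c 0.57 [246.1 210.7] 170 (np.int64(244), np.int64(256), np.int64(205), np.int64(219)) [0.586 0.127 0.087]
scene plate_c 0.5 [248.6 220.6] 56 (np.int64(243), np.int64(256), np.int64(218), np.int64(224)) [0.569 0.136 0.064]
scene tested_ring_c 0.68 [251.4 225. ] 188 (np.int64(240), np.int64(259), np.int64(218), np.int64(232)) [0.563 0.131 0.046]
scene tested_ring_c 0.63 [288.5 259.1] 409 (np.int64(276), np.int64(299), np.int64(250), np.int64(271)) [0.404 0.16  0.046]
scene tested_ring_c 0.55 [182.3 269.5] 502 (np.int64(167), np.int64(191), np.int64(257), np.int64(281)) [0.591 0.367 0.046]
scene fresh_ring_c 0.74 [318.7 167.5] 213 (np.int64(309), np.int64(325), np.int64(160), np.int64(175)) [ 0.589 -0.267  0.018]
scene fresh_ring_c 0.68 [355.  173.4] 239 (np.int64(346), np.int64(364), np.int64(167), np.int64(182)) [ 0.472 -0.324  0.018]
scene cell_seat 0.59 [246.5 234.4] 996 (np.int64(227), np.int64(271), np.int64(212), np.int64(249)) [0.554 0.162 0.038]
scene mat 0.96 [232.4 310.5] 4267 (np.int64(183), np.int64(278), np.int64(268), np.int64(352)) [0.431 0.35  0.004]
scene pan
[... 1412 characters left out ...]
28  0.018]
top cell_seat 0.56 [222.7 209. ] 875 (np.int64(201), np.int64(238), np.int64(180), np.int64(222)) [0.551 0.108 0.038]
top mat 0.82 [150.1 239.7] 2564 (np.int64(133), np.int64(175), np.int64(210), np.int64(274)) [0.452 0.36  0.004]
top pan 0.6 [290.2 202.4] 2515 (np.int64(267), np.int64(314), np.int64(173), np.int64(232)) [ 0.569 -0.121  0.05 ]
top tin_c 0.52 [234.9 146.9] 295 (np.int64(228), np.int64(246), np.int64(137), np.int64(156)) [0.779 0.067 0.017]
top tin_c 0.43 [203.1 148.4] 309 (np.int64(196), np.int64(214), np.int64(141), np.int64(159)) [0.775 0.181 0.017]
top timer_c 0.87 [206.1 146.9] 306 (np.int64(196), np.int64(214), np.int64(141), np.int64(159)) [0.783 0.172 0.008]
```

The scene view shows the cell with its stack at about (250,225), the mat at (230,308), the balance pan at (292,180), the fresh ring on glass at (355,174), and red, blue and yellow look-alikes. The top view shows the same things at (220,203), (156,242), (291,193) and (350,232). I'll zoom in for precision.

```bash
python3 - <<'E'
from h import *
t=cv2.imread('pics/top0.png'); s=cv2.imread('pics/scene0.png')
def crop(im,c,w=28,k=7):
    x,y=c; return cv2.resize(im[y-w:y+w,x-w:x+w],None,fx=k,fy=k,interpolation=cv2.INTER_CUBIC)
a=np.hstack([crop(t,(220,203)),crop(s,(249,225))]); b=np.hstack([crop(t,(350,235)),crop(s,(357,175))])
c=np.hstack([crop(t,(291,197)),crop(s,(292,182))])
cv2.imwrite('pics/z1.png',a)
cv2.imwrite('pics/z2.png',np.hstack([crop(t,(350,235),28,5),crop(s,(357,175),28,5)]))
cv2.imwrite('pics/z3.png',np.hstack([crop(t,(291,197),34,5),crop(s,(296,185),34,5)]))
E
```

```text
(no output)
```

View pics/z1.png

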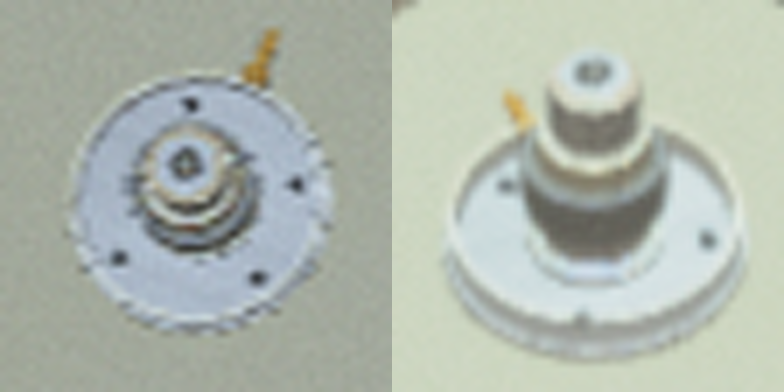

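View pics/z2.png

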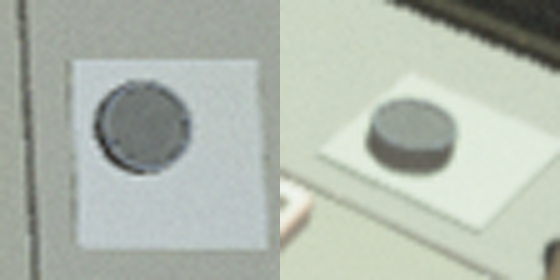

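View pics/z3.png

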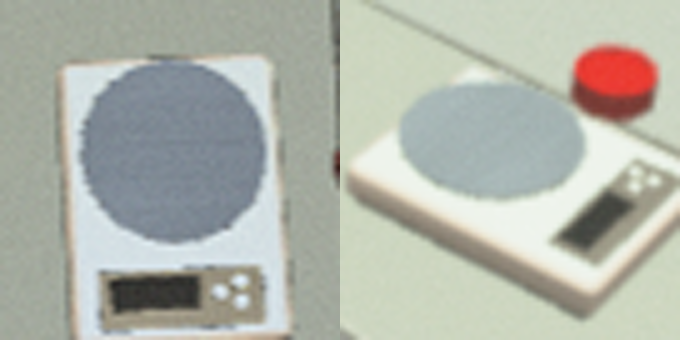

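The zooms show the cap's ball at crop (187,163) in top and (200,71) in scene. The fresh ring's top disc and the steel pan are both clear ellipses. Next I compute positions from these.

```bash
python3 - <<'E'
from h import *
def o(p,c,w,k): return (np.array(p)+.5)/k-.5+np.array(c)-w
b={'top':o((187,163),(220,203),28,7),'scene':o((200,71),(249,225),28,7)}
for c in b: print('ball',c,b[c],ray(c,b[c],.105))
# triangulate any
A=[];B=[]
for c in b:
    p=P[c]; d=p['R'].T@np.linalg.solve(p['mtx'],[*b[c],1.]);d/=np.linalg.norm(d);cc=-p['R'].T@p['t'];M=np.eye(3)-np.outer(d,d);A.append(M);B.append(M@cc)
print('tri',np.linalg.solve(sum(A),sum(B)))
# wall dish rim ellipse in top: left 72 right 330 top 75 bottom ~325 (crop)
print('dish top', ray('top',o((201,200),(220,203),28,7),.024))
print('dish scene', ray('scene',o((595-392,212),(249,225),28,7),.024))
# ring top
print('fresh', ray('top',o((147,127),(350,235),28,5),.031), ray('scene',o((413-280,124),(357,175),28,5),.031))
print('pan', ray('top',o((174,151),(291,197),34,5),.05), ray('scene',o((492-340,140),(296,185),34,5),.05))
# pan seg
for c,ctr in(('top',(291,193)),('scene',(292,180))):
    im=cv2.imread(f'pics/{c}0.png').astype(int); ref=im[ctr[1]-3:ctr[1]+4,ctr[0]-3:ctr[0]+4].reshape(-1,3).mean(0)
    m=(np.abs(im-ref).max(2)<28).astype(np.uint8); m=cv2.morphologyEx(m,cv2.MORPH_OPEN,np.ones((3,3),np.uint8))
    n,l,st,ce=cv2.connectedComponentsWithStats(m); i=l[ctr[1],ctr[0]]; print(c,st[i],ce[i],ray(c,ce[i],.05))
# mat
for r in finder.regions_of("top","mat")[:1]+[]:
    m=r['pixels'].astype(np.uint8); (cn,_)=cv2.findContours(m,0,1); q=cv2.minAreaRect(max(cn,key=len)); print(q, ray('top',q[0],.004)); print([ray('top',x,.004)[:2].round(3) for x in cv2.boxPoints(q)])
r=finder.regions_of("scene","mat")[0]
m=r['pixels'].astype(np.uint8);cn,_=cv2.findContours(m,0,1);bx=cv2.approxPolyDP(max(cn,key=len),6,True)[:,0];print([ray('scene',x,.004)[:2].round(3) for x in bx])
print(readout.get_state()['clock'])
E
```

```text
ball top [218.28571429 197.85714286] [0.57652862 0.11797793 0.105     ]
ball scene [249.14285714 206.71428571] [0.57752715 0.12316873 0.105     ]
tri [0.57886957 0.11925276 0.10078382]
dish top [0.57362128 0.11797524 0.024     ]
dish scene [0.57618827 0.12411359 0.024     ]
fresh [ 0.46851127 -0.3254096   0.031     ] [ 0.47057043 -0.31881775  0.031     ]
pan [ 0.60213709 -0.12609187  0.05      ] [ 0.60134901 -0.1181482   0.05      ]
top [ 273  174   37   37 1049] [291.2392755  192.74451859] [ 0.60233583 -0.12555086  0.05      ]
scene [274 165  37  26 729] [292.33058985 178.06310014] [ 0.60225296 -0.12121198  0.05      ]
((154.0, 242.0), (64.0, 42.0), 90.0) [0.44399732 0.34659931 0.004     ]
[array([0.556, 0.425]), array([0.555, 0.278]), array([0.336, 0.271]), array([0.337, 0.413])]
[array([0.55 , 0.283]), array([0.541, 0.414]), array([0.34 , 0.409]), array([0.348, 0.273])]
1.1
```

```bash
cat >> h.py <<'E'
from scipy.spatial.transform import Rotation as Ro
def pose():
    s=readout.get_state(); q=s['orientation']; return s,s['tcp_pos'],Ro.from_quat([*q[1:],q[0]])
def go(X,jaw=None):
    """tool-frame shift to world X, and rotvec so tool x = -z, tool y = horizontal at angle jaw (rad)"""
    s,p,R=pose(); sh=R.inv().apply(np.array(X)-p)
    x=np.array([0,0,-1.]); 
    y0=R.as_matrix()[:,1]; a=np.arctan2(y0[1],y0[0]) if jaw is None else jaw
    y=np.array([np.cos(a),np.sin(a),0]); T=np.c_[x,y,np.cross(x,y)]
    rv=(R.inv()*Ro.from_matrix(T)).as_rotvec()
    print('t %.2f'%s['clock'],'tcp',p.round(4),'jaw deg %.1f'%np.degrees(np.arctan2(y0[1],y0[0])),'gap %.4f'%s['finger_gap'],'F',s['wrist_force'].round(1),'j',s['joint_pos'].round(2))
    print('shift',sh.round(4),'rv',rv.round(4))
E
python3 - <<'E'
from h import *
s,p,R=pose(); print(R.as_matrix().round(3))
go((.4,0,.25))
go((.575,.121,.2),np.radians(100))
for z in(0,.15,.3): print(z,ray('top',(388,268),z),ray('top',(405,110),z))
print(proj('top',[[.133,-.56,.23],[.133,-.56,.4]]),proj('scene',[[.133,-.56,.23]]))
E
```

```text
[[-0.     0.231 -0.973]
 [-0.    -0.973 -0.231]
 [-1.     0.     0.   ]]
t 1.10 tcp [ 0.1326 -0.5595  0.2313] jaw deg -76.7 gap 0.0852 F [0.  0.5 0. ] j [-1.48  0.31  0.05  1.3  -0.    1.43]
shift [-0.0187 -0.4827 -0.3892] rv [-0.      0.     -0.0001]
t 1.10 tcp [ 0.1326 -0.5595  0.2313] jaw deg -76.7 gap 0.0852 F [0.  0.5 0. ] j [-1.48  0.31  0.05  1.3  -0.    1.43]
shift [ 0.0313 -0.5601 -0.5874] rv [-3.0833e+00  1.0000e-04  0.0000e+00]
0 [ 0.34801479 -0.45144517  0.        ] [ 0.92169014 -0.56329479  0.        ]
0.15 [ 0.3473892  -0.39805244  0.15      ] [ 0.85518604 -0.49705771  0.15      ]
0.3 [ 0.34676362 -0.34465971  0.3       ] [ 0.78868194 -0.43082064  0.3       ]
[[465.65246911 348.55227936]
 [507.87703047 363.80253061]] [[501.23061731 128.82051947]]
```

```bash
python3 - <<'E'
from h import *
go((.3,-.25,.28),np.radians(90))
E
```

```text
t 1.10 tcp [ 0.1326 -0.5595  0.2313] jaw deg -76.7 gap 0.0852 F [0.  0.5 0. ] j [-1.48  0.31  0.05  1.3  -0.    1.43]
shift [-0.0487 -0.2626 -0.2343] rv [-2.9088e+00  1.0000e-04  0.0000e+00]
```

Call:
drive_tool:
  moves:
    - [[-0.01,-0.053,-0.047,-0.18,0,0,0],[-0.02,-0.105,-0.094,-0.36,0,0,0],[-0.03,-0.158,-0.141,-0.54,0,0,0],[-0.04,-0.21,-0.188,-0.72,0,0,0],[-0.05,-0.263,-0.234,-0.9,0,0,0]]

```text
clock: 1.72
tcp_pos: [0.2803, -0.2856, 0.2757]
orientation: [0.381, 0.596, 0.381, -0.596]
wrist_force: [0.4, 0.5, 0.2]
finger_gap: 0.0852
```

```bash
python3 - <<'E'
from h import *
go((.5,0.05,.24),np.radians(90))
E
```

```text
t 1.73 tcp [ 0.2803 -0.2856  0.2757] jaw deg -24.8 gap 0.0852 F [0.4 0.5 0.2] j [-1.   -0.04 -0.26  1.35  0.    1.01]
shift [ 0.0356  0.0587 -0.3969] rv [-2.0036e+00  1.4000e-03 -3.0000e-04]
```

Call:
drive_tool:
  moves:
    - [[0.007,0.012,-0.06,-0.18,0,0,0],[0.014,0.024,-0.12,-0.36,0,0,0],[0.02,0.036,-0.18,-0.54,0,0,0],[0.03,0.048,-0.24,-0.72,0,0,0],[0.035,0.054,-0.3,-0.9,0,0,0]]

```text
clock: 2.35
tcp_pos: [0.4562, -0.0341, 0.2405]
orientation: [0.604, 0.369, 0.603, -0.369]
wrist_force: [0.2, -0.3, -0.2]
finger_gap: 0.0854
```

```bash
python3 - <<'E'
from h import *
go((.576,0.121,.19),np.radians(90))
E
```

```text
t 2.35 tcp [ 0.4562 -0.0341  0.2405] jaw deg 27.1 gap 0.0854 F [ 0.2 -0.3 -0.2] j [-0.25  0.08 -0.22  1.27 -0.    0.85]
shift [ 0.0504  0.1773 -0.0835] rv [-1.0974e+00  2.0000e-03  2.0000e-04]
```

Call:
drive_tool:
  moves:
    - [[0.01,0.035,-0.017,-0.18,0,0,0],[0.02,0.07,-0.034,-0.36,0,0,0],[0.03,0.106,-0.05,-0.54,0,0,0],[0.04,0.142,-0.067,-0.72,0,0,0],[0.05,0.177,-0.083,-0.9,0,0,0]]

```text
clock: 2.98
tcp_pos: [0.5768, 0.1216, 0.1901]
orientation: [0.705, 0.067, 0.703, -0.068]
wrist_force: [0.6, -0.5, 0.6]
finger_gap: 0.0855
```

```bash
python3 - <<'E'
from h import *
go((.576,0.121,.15),np.radians(90))
for n in("scene","top"):
    im=cams.read_camera(n); cv2.imwrite(f"pics/{n}1.png",im)
t=cv2.imread('pics/top1.png'); s=cv2.imread('pics/scene1.png')
def crop(im,c,w=36,k=7):
    x,y=c; return cv2.resize(im[y-w:y+w,x-w:x+w],None,fx=k,fy=k,interpolation=cv2.INTER_CUBIC)
cv2.imwrite('pics/z4.png',np.hstack([crop(t,(220,203),36,5),crop(s,(249,200),36,5)]))
E
```

```text
t 2.98 tcp [0.5768 0.1216 0.1901] jaw deg 79.0 gap 0.0855 F [ 0.6 -0.5  0.6] j [ 0.07  0.35  0.    1.22 -0.    0.26]
shift [ 0.0401 -0.0007 -0.0007] rv [-0.1912  0.002   0.0011]
```

View pics/z4.png

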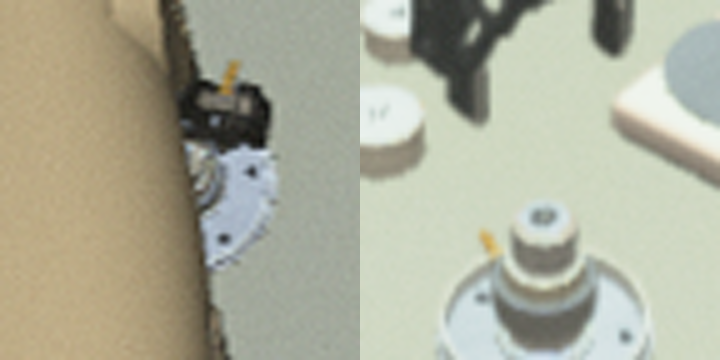

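Scene view: the open fingers at crop (467,122) and (612,50) hang above and behind the cap at (543,215), roughly straddling it. The arm partly hides the cell in the top view.

Call:
drive_tool:
  moves:
    - [[0.02,0,0,-0.1,0,0,0],[0.04,-0.001,-0.001,-0.192,0.002,0,0],[0.06,-0.001,-0.001,-0.192,0.002,0,0],[0.085,-0.001,-0.001,-0.192,0.002,0,0],[0.085,-0.001,-0.001,-0.192,0.002,0,0]]

```text
clock: 3.7
tcp_pos: [0.574, 0.1214, 0.1021]
orientation: [0.705, 0.0, 0.709, -0.001]
wrist_force: [-0.2, 0.1, 0.6]
finger_gap: 0.0855
```

```bash
cat >> h.py <<'E'
def crop(im,c,w=36,k=5):
    x,y=c; return cv2.resize(im[y-w:y+w,x-w:x+w],None,fx=k,fy=k,interpolation=cv2.INTER_CUBIC)
def snap(tag,ct=(220,203),cs=(249,210),w=36,k=5):
    t=cams.read_camera('top'); s=cams.read_camera('scene')
    cv2.imwrite(f'pics/top{tag}.png',t); cv2.imwrite(f'pics/scene{tag}.png',s)
    cv2.imwrite(f'pics/z{tag}.png',np.hstack([crop(t,ct,w,k),crop(s,cs,w,k)]))
E
python3 - <<'E'
from h import *
go((.576,0.121,.074),np.radians(90))
snap('5')
E
```

```text
t 3.70 tcp [0.574  0.1214 0.1021] jaw deg 89.9 gap 0.0855 F [-0.2  0.1  0.6] j [ 0.07  0.41 -0.14  1.03 -0.    0.07]
shift [ 0.0281 -0.0003  0.0022] rv [-0.0018 -0.0058  0.0009]
```

View pics/z5.png

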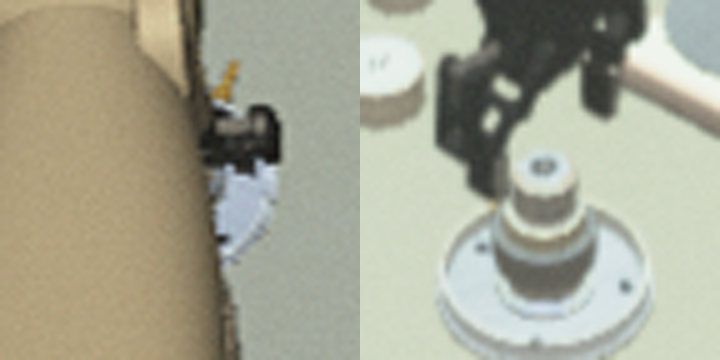

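The scene view puts the fingertip midpoint, lowered to cap-top height, at about (544,166), and the ball is at (543,165), so the gripper is centred. I descend.

Call:
drive_tool:
  moves:
    - [[0.012,0,0.001,0,-0.006,0,0],[0.024,0,0.002,0,-0.006,0,0],[0.027,0,0.002,0,-0.006,0,0],[0.027,0,0.002,0,-0.006,0,0],[0.027,0,0.002,0,-0.006,0,120]]
  squeeze: 30

```text
clock: 4.42
tcp_pos: [0.5782, 0.1217, 0.0776]
orientation: [0.709, 0.0, 0.705, -0.001]
wrist_force: [-1.3, -0.1, -0.6]
finger_gap: 0.0699
```

Call:
drive_tool:
  moves:
    - [[0,0,0,0,0,0,255],[0,0,0,0,0,0,255],[0,0,0,0,0,0,255],[0,0,0,0,0,0,255],[0,0,0,0,0,0,255]]

```text
clock: 5.05
tcp_pos: [0.5786, 0.1217, 0.0781]
orientation: [0.709, 0.0, 0.705, -0.001]
wrist_force: [0.3, -0.7, 5.5]
finger_gap: 0.0366
```

```bash
python3 - <<'E'
from h import *
go((.575,0.121,.2),np.radians(90))
E
```

```text
t 5.05 tcp [0.5786 0.1217 0.0781] jaw deg 89.9 gap 0.0366 F [ 0.3 -0.7  5.5] j [ 0.07  0.43 -0.18  0.96 -0.    0.07]
shift [-0.1219 -0.0008 -0.0029] rv [-0.0012  0.0062  0.0004]
```

Call:
drive_tool:
  moves:
    - [[-0.01,0,0,0,0,0,255],[-0.02,0,0,0,0.006,0,255],[-0.03,0,0,0,0.006,0,255],[-0.04,0,0,0,0.006,0,255],[-0.06,0,0,0,0.006,0,255]]

```text
clock: 5.68
tcp_pos: [0.5776, 0.1217, 0.1382]
orientation: [0.707, 0.0, 0.708, -0.001]
wrist_force: [0.6, -0.0, -1.1]
finger_gap: 0.0366
```

```bash
python3 - <<'E'
from h import *
go((.4,0.345,.2),np.radians(90))
snap('6')
E
```

```text
t 5.67 tcp [0.5776 0.1217 0.1382] jaw deg 89.9 gap 0.0366 F [ 0.6 -0.  -1.1] j [ 0.07  0.39 -0.08  1.11 -0.    0.07]
shift [-0.0616  0.2231 -0.178 ] rv [-0.0012 -0.0015  0.0005]
```

View pics/z6.png

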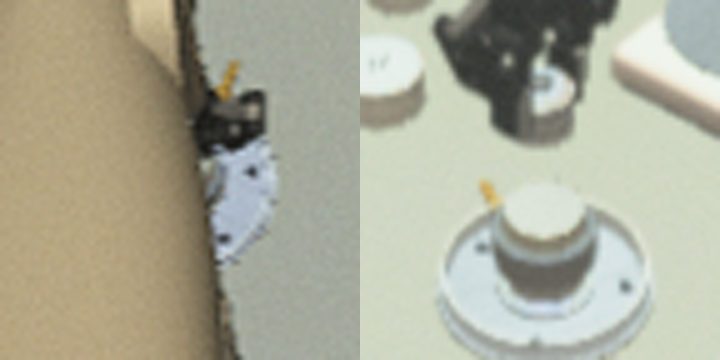

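Scene view: the cap is in the gripper at crop (548,105) and the plate stayed in the ring at (543,213). I carry the cap to the mat.

Call:
drive_tool:
  moves:
    - [[0,0.045,-0.035,0,0,0,255],[0,0.09,-0.07,0,0,0,255],[0,0.134,-0.106,0,0,0,255],[0,0.178,-0.142,0,0,0,255],[0.01,0.223,-0.178,0,0,0,255]]

```text
clock: 6.4
tcp_pos: [0.4013, 0.3466, 0.1302]
orientation: [0.709, 0.001, 0.705, -0.0]
wrist_force: [2.2, 0.0, -0.9]
finger_gap: 0.0367
```

Call:
drive_tool:
  moves:
    - [[0.02,0,0,0,0,0,255],[0.05,0,0,0,0,0,255],[0.08,0,0,0,0,0,255],[0.085,0,0,0,0,0,255],[0.085,0,0,0,0,0,255]]

```text
clock: 7.02
tcp_pos: [0.4018, 0.3466, 0.0453]
orientation: [0.709, 0.001, 0.705, -0.0]
wrist_force: [-0.1, 0.3, -1.1]
finger_gap: 0.0368
```

```bash
python3 - <<'E'
from h import *
go((.4,0.345,.0101),np.radians(90))
snap('7',(152,240),(232,290))
E
```

```text
t 7.03 tcp [0.4018 0.3466 0.0453] jaw deg 89.9 gap 0.0368 F [-0.1  0.3 -1.1] j [ 0.56  0.36 -0.38  0.83 -0.    0.56]
shift [ 0.0352 -0.0016 -0.002 ] rv [-0.0016  0.0056 -0.0007]
```

View pics/z7.png

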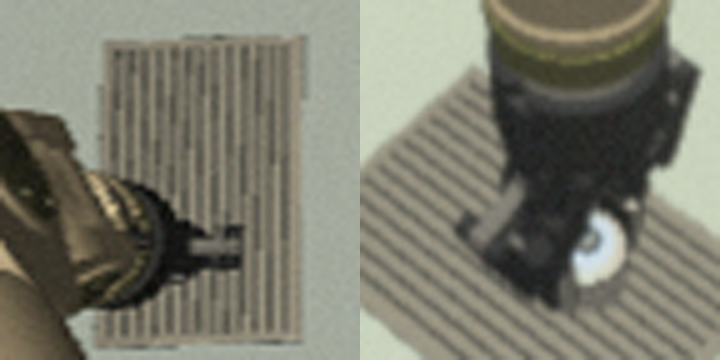

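Both views show the cap over the near half of the mat, around top crop (230,245), with mat clear all round. I lower it.

Call:
drive_tool:
  moves:
    - [[0.015,0,0,0,0.005,0,255],[0.025,0,0,0,0.005,0,255],[0.03,0,0,0,0.005,0,255],[0.033,0,0,0,0.005,0,255],[0.033,0,0,0,0.005,0,255]]

```text
clock: 7.75
tcp_pos: [0.4029, 0.3472, 0.0131]
orientation: [0.708, 0.001, 0.706, 0.0]
wrist_force: [0.9, 1.0, -1.0]
finger_gap: 0.0365
```

```bash
python3 - <<'E'
from h import *
go((.4,0.345,.0101),np.radians(90))
E
```

```text
t 7.75 tcp [0.4029 0.3472 0.0131] jaw deg 89.9 gap 0.0365 F [ 0.9  1.  -1. ] j [ 0.56  0.4  -0.41  0.76  0.    0.56]
shift [ 0.003  -0.0022 -0.0029] rv [-0.0016  0.0023 -0.0018]
```

Call:
drive_tool:
  moves:
    - [[0.001,0,0,0,0.003,0,255],[0.002,0,0,0,0.003,0,255],[0.003,0,0,0,0.003,0,255],[0.0035,0,0,0,0.003,0,255],[0.0035,0,0,0,0.003,0,255]]

```text
clock: 8.38
tcp_pos: [0.403, 0.3472, 0.0101]
orientation: [0.707, 0.001, 0.707, 0.0]
wrist_force: [-1.5, -1.0, 4.3]
finger_gap: 0.037
```

Call:
drive_tool:
  moves:
    - [[0,0,0,0,0,0,0],[0,0,0,0,0,0,0],[0,0,0,0,0,0,0],[-0.03,0,0,0,0,0,0],[-0.07,0,0,0,0,0,0]]

```text
clock: 9.0
tcp_pos: [0.402, 0.3464, 0.0797]
orientation: [0.706, 0.001, 0.708, -0.0]
wrist_force: [0.2, -0.5, 0.0]
finger_gap: 0.0857
```

```bash
python3 - <<'E'
from h import *
go((.5786,0.1217,.15),np.radians(90))
snap('8',(152,240),(232,290))
E
```

```text
t 9.00 tcp [0.402  0.3464 0.0797] jaw deg 89.9 gap 0.0857 F [ 0.2 -0.5  0. ] j [ 0.56  0.33 -0.32  0.92  0.    0.56]
shift [-0.0709 -0.2244  0.1768] rv [-0.0018 -0.003  -0.0004]
```

View pics/z8.png

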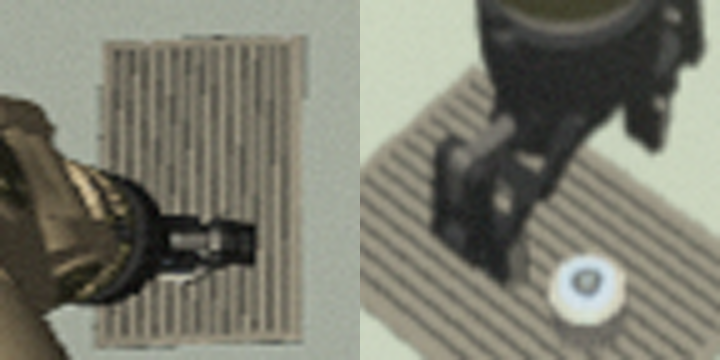

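The cap stands flat on the mat at scene crop (587,285). Next is the plate.

Call:
drive_tool:
  moves:
    - [[-0.04,-0.03,0.02,0,0,0,0],[-0.06,-0.08,0.06,0,0,0,0],[-0.06,-0.13,0.1,0,0,0,0],[-0.06,-0.18,0.14,0,0,0,0],[-0.05,-0.224,0.176,0,0,0,0]]

```text
clock: 9.72
tcp_pos: [0.581, 0.1245, 0.1343]
orientation: [0.71, 0.003, 0.704, 0.002]
wrist_force: [0.1, 0.9, -0.8]
finger_gap: 0.0857
```

```bash
python3 - <<'E'
from h import *
go((.577,0.1217,.0605),np.radians(90))
E
```

```text
t 9.72 tcp [0.581  0.1245 0.1343] jaw deg 89.9 gap 0.0857 F [ 0.1  0.9 -0.8] j [ 0.07  0.39 -0.09  1.09  0.01  0.07]
shift [ 0.0738 -0.0033 -0.0045] rv [-0.0016  0.0074 -0.0062]
```

Call:
drive_tool:
  moves:
    - [[0.025,-0.002,-0.002,0,0.007,-0.006,0],[0.05,-0.003,-0.004,0,0.007,-0.006,0],[0.065,-0.003,-0.004,0,0.007,-0.006,0],[0.072,-0.003,-0.004,0,0.007,-0.006,0],[0.074,-0.003,-0.004,0,0.007,-0.006,0]]

```text
clock: 10.35
tcp_pos: [0.5776, 0.1224, 0.0603]
orientation: [0.707, 0.0, 0.707, -0.0]
wrist_force: [0.2, 0.5, 0.3]
finger_gap: 0.0851
```

```bash
python3 - <<'E'
from h import *
go((.577,0.1217,.0602),np.radians(90))
snap('9')
E
```

```text
t 10.35 tcp [0.5776 0.1224 0.0603] jaw deg 89.9 gap 0.0851 F [0.2 0.5 0.3] j [ 0.07  0.44 -0.2   0.93  0.    0.07]
shift [ 0.0001 -0.0007 -0.0006] rv [-0.001   0.0006 -0.0003]
```

View pics/z9.png

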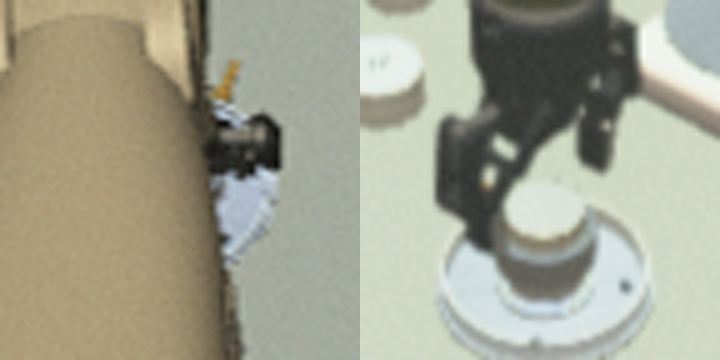

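The fingers straddle the plate at scene crop (543,213). I close on it.

Call:
drive_tool:
  moves:
    - [[0,0,0,0,0,0,255],[0,0,0,0,0,0,255],[0,0,0,0,0,0,255],[0,0,0,0,0,0,255],[0,0,0,0,0,0,255]]

```text
clock: 11.08
tcp_pos: [0.5784, 0.1224, 0.0619]
orientation: [0.708, 0.001, 0.706, -0.0]
wrist_force: [-1.9, -0.0, 5.9]
finger_gap: 0.045
```

Call:
drive_tool:
  moves:
    - [[-0.005,0,0,0,0,0,255],[-0.01,0,0,0,0,0,255],[-0.02,0,0,0,0,0,255],[-0.03,0,0,0,0,0,255],[-0.05,0,0,0,0,0,255]]

```text
clock: 11.7
tcp_pos: [0.5777, 0.1224, 0.1121]
orientation: [0.708, 0.001, 0.707, -0.0]
wrist_force: [0.8, 0.2, 0.2]
finger_gap: 0.045
```

```bash
python3 - <<'E'
from h import *
go((.495,0.346,.11),np.radians(90))
snap('10')
E
```

```text
t 11.70 tcp [0.5777 0.1224 0.1121] jaw deg 89.9 gap 0.0450 F [0.8 0.2 0.2] j [ 0.07  0.4  -0.13  1.04  0.    0.07]
shift [ 0.0021  0.2235 -0.083 ] rv [-0.001   0.0016 -0.0005]
```

View pics/z10.png

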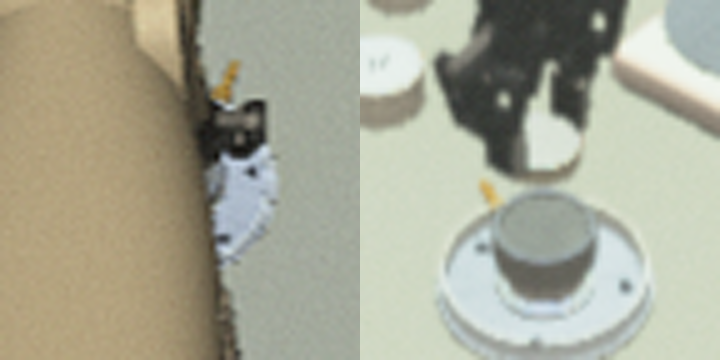

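The plate is lifted cleanly at scene crop (548,140) and the ring stays in the cell. I take the plate to the mat.

Call:
drive_tool:
  moves:
    - [[0,0.04,-0.014,0,0,0,255],[0,0.085,-0.03,0,0,0,255],[0,0.13,-0.047,0,0,0,255],[0.01,0.178,-0.065,0,0,0,255],[0.03,0.223,-0.083,0,0,0,255]]

```text
clock: 12.42
tcp_pos: [0.4976, 0.3476, 0.0845]
orientation: [0.711, 0.001, 0.704, 0.0]
wrist_force: [0.8, -0.8, -1.0]
finger_gap: 0.0447
```

Call:
drive_tool:
  moves:
    - [[0.02,0,0,0,0,0,255],[0.04,0,0,0,0,0,255],[0.055,0,0,0,0,0,255],[0.06,0,0,0,0,0,255],[0.06,0,0,0,0,0,255]]

```text
clock: 13.05
tcp_pos: [0.4984, 0.3475, 0.0245]
orientation: [0.71, 0.001, 0.704, 0.0]
wrist_force: [-0.5, -0.2, -0.5]
finger_gap: 0.0449
```

```bash
python3 - <<'E'
from h import *
go((.495,0.346,.0099),np.radians(90))
E
```

```text
t 13.05 tcp [0.4984 0.3475 0.0245] jaw deg 89.9 gap 0.0449 F [-0.5 -0.2 -0.5] j [ 0.48  0.5  -0.2   0.86 -0.    0.48]
shift [ 0.0145 -0.0015 -0.0035] rv [-0.0015  0.0095 -0.002 ]
```

Call:
drive_tool:
  moves:
    - [[0.006,0,-0.001,0,0.009,-0.002,255],[0.01,0,-0.002,0,0.009,-0.002,255],[0.012,0,-0.003,0,0.009,-0.002,255],[0.014,0,-0.003,0,0.009,-0.002,255],[0.015,0,-0.003,0,0.009,-0.002,255]]

```text
clock: 13.68
tcp_pos: [0.4954, 0.3475, 0.0099]
orientation: [0.707, 0.0, 0.707, -0.0]
wrist_force: [-2.7, -2.2, 8.4]
finger_gap: 0.0449
```

```bash
python3 - <<'E'
from h import *
go((.495,0.346,.0099),np.radians(90))
E
```

```text
t 13.68 tcp [0.4954 0.3475 0.0099] jaw deg 89.9 gap 0.0449 F [-2.7 -2.2  8.4] j [ 0.48  0.52 -0.21  0.84 -0.    0.48]
shift [-0.     -0.0015 -0.0004] rv [-0.0014  0.0005  0.    ]
```

Call:
drive_tool:
  moves:
    - [[0,0,0,0,0,0,0],[0,0,0,0,0,0,0],[0,0,0,0,0,0,0],[-0.03,0,0,0,0,0,0],[-0.07,0,0,0,0,0,0]]

```text
clock: 14.3
tcp_pos: [0.4943, 0.3469, 0.0793]
orientation: [0.706, -0.0, 0.708, -0.001]
wrist_force: [1.0, 0.7, 0.1]
finger_gap: 0.0854
```

```bash
python3 - <<'E'
from h import *
go((.577,0.122,.12),np.radians(90))
snap('11',(152,240),(232,290))
E
```

```text
t 14.30 tcp [0.4943 0.3469 0.0793] jaw deg 89.9 gap 0.0854 F [1.  0.7 0.1] j [ 0.48  0.45 -0.13  0.99 -0.    0.48]
shift [-0.0405 -0.2249  0.0829] rv [-0.0014 -0.0023  0.0015]
```

View pics/z11.png

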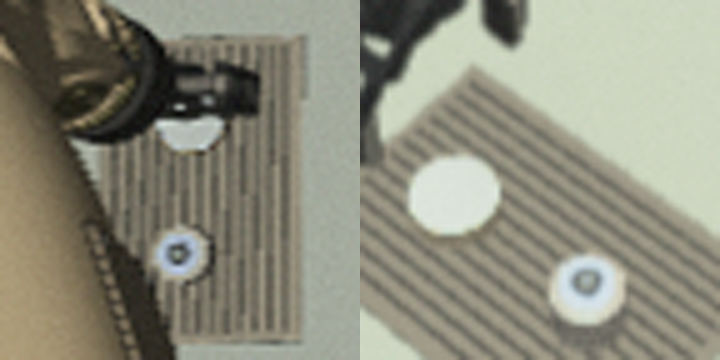

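The plate at scene crop (455,195) and the cap at (587,283) lie flat side by side on the mat. I move to the ring and check camera bias using the cap, whose y is known from the grip.

Call:
drive_tool:
  moves:
    - [[-0.035,-0.03,0.01,0,0,0,0],[-0.05,-0.08,0.03,0,0,0,0],[-0.05,-0.13,0.05,0,0,0,0],[-0.045,-0.18,0.067,0,0,0,0],[-0.04,-0.225,0.082,0,0,0,0]]

```text
clock: 15.02
tcp_pos: [0.5801, 0.122, 0.1239]
orientation: [0.71, 0.002, 0.704, 0.001]
wrist_force: [0.5, -0.1, 0.0]
finger_gap: 0.0855
```

```bash
python3 - <<'E'
from h import *
def o(p,c,w=36,k=5): return (np.array(p)+.5)/k-.5+np.array(c)-w
print('cap',ray('top',o((177,254),(152,240)),.037),ray('scene',o((227,283),(232,290)),.037))
go((.577,0.122,.036),np.radians(90))
E
```

```text
cap [0.40048562 0.34641318 0.037     ] [0.40089305 0.34960325 0.037     ]
t 15.03 tcp [0.5801 0.122  0.1239] jaw deg 89.9 gap 0.0855 F [ 0.5 -0.1  0. ] j [ 0.07  0.39 -0.11  1.06  0.    0.07]
shift [ 0.0879 -0.0003 -0.0038] rv [-0.0018  0.0078 -0.0037]
```

Call:
drive_tool:
  moves:
    - [[0.03,0,-0.002,0,0.007,-0.003,0],[0.06,0,-0.004,0,0.007,-0.003,0],[0.08,0,-0.004,0,0.007,-0.003,0],[0.087,0,-0.004,0,0.007,-0.003,0],[0.088,0,-0.004,0,0.007,-0.003,0]]

```text
clock: 15.65
tcp_pos: [0.5766, 0.1223, 0.0356]
orientation: [0.707, 0.001, 0.707, -0.0]
wrist_force: [0.7, -0.6, 0.3]
finger_gap: 0.0854
```

```bash
python3 - <<'E'
from h import *
go((.5765,0.122,.0355),np.radians(90))
snap('12')
E
```

```text
t 15.65 tcp [0.5766 0.1223 0.0356] jaw deg 89.9 gap 0.0854 F [ 0.7 -0.6  0.3] j [ 0.07  0.47 -0.23  0.88  0.    0.07]
shift [ 0.0001 -0.0003 -0.0001] rv [-0.0017  0.0002 -0.0006]
```

View pics/z12.png

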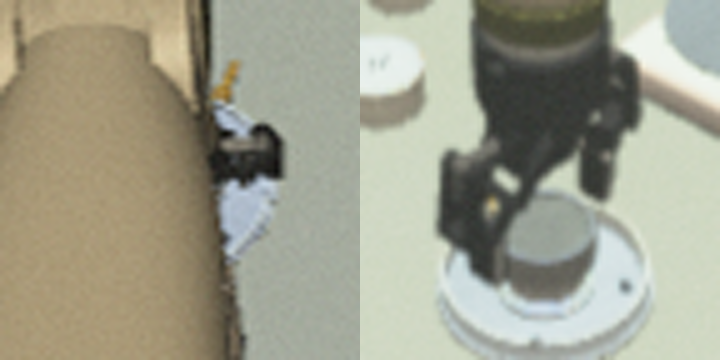

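The fingers stand either side of the ring at scene crop (545,235). I close with a firmer grip.

Call:
drive_tool:
  moves:
    - [[0,0,0,0,0,0,255],[0,0,0,0,0,0,255],[0,0,0,0,0,0,255],[0,0,0,0,0,0,255],[0,0,0,0,0,0,255]]
  squeeze: 45

```text
clock: 16.38
tcp_pos: [0.5784, 0.1225, 0.0381]
orientation: [0.709, 0.001, 0.705, -0.0]
wrist_force: [-1.0, -0.5, 4.9]
finger_gap: 0.0605
```

Call:
drive_tool:
  moves:
    - [[-0.005,0,0,0,0,0,255],[-0.01,0,0,0,0,0,255],[-0.02,0,0,0,0,0,255],[-0.04,0,0,0,0,0,255],[-0.07,0,0,0,0,0,255]]

```text
clock: 17.0
tcp_pos: [0.5771, 0.1224, 0.1082]
orientation: [0.708, 0.001, 0.706, -0.0]
wrist_force: [1.2, -0.7, -1.8]
finger_gap: 0.0601
```

```bash
python3 - <<'E'
from h import *
go((.602,-.122,.11),np.radians(90))
snap('13')
E
```

```text
t 17.00 tcp [0.5771 0.1224 0.1082] jaw deg 89.9 gap 0.0601 F [ 1.2 -0.7 -1.8] j [ 0.07  0.4  -0.13  1.03  0.    0.07]
shift [-0.0019 -0.2444  0.0252] rv [-0.0015  0.0022 -0.0006]
```

View pics/z13.png

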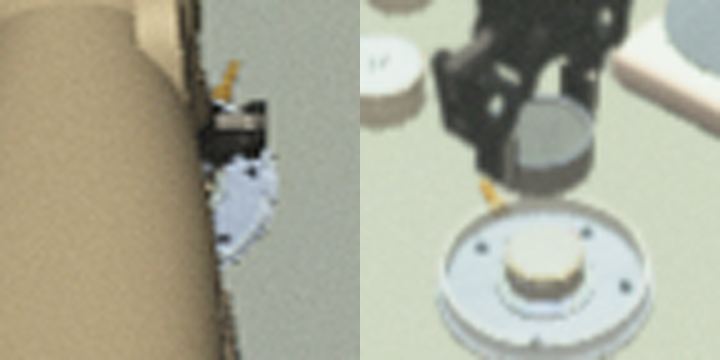

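The tested ring is lifted at scene crop (552,135), showing the bare pedestal at (544,250). I carry it to the pan.

Call:
drive_tool:
  moves:
    - [[-0.005,-0.04,0.005,0,0,0,255],[-0.008,-0.09,0.01,0,0,0,255],[-0.008,-0.145,0.015,0,0,0,255],[-0.006,-0.2,0.02,0,0,0,255],[0,-0.245,0.025,0,0.002,0,255]]

```text
clock: 17.73
tcp_pos: [0.6051, -0.1245, 0.1113]
orientation: [0.71, 0.001, 0.704, -0.0]
wrist_force: [0.5, 0.1, -2.8]
finger_gap: 0.0598
```

```bash
python3 - <<'E'
from h import *
go((.603,-.122,.0741),np.radians(90))
snap('14',(291,195),(292,180))
def o(p,c,w=36,k=5): return (np.array(p)+.5)/k-.5+np.array(c)-w
print('ped',ray('scene',o((543-360,246),(249,210)),.038), 'ring', ray('scene',o((553-360,131),(249,210)),.129))
E
```

```text
t 17.73 tcp [ 0.6051 -0.1245  0.1113] jaw deg 89.9 gap 0.0598 F [ 0.5  0.1 -2.8] j [-0.33  0.45 -0.06  1.06  0.   -0.33]
shift [ 0.0371  0.0024 -0.0025] rv [-0.0023  0.009  -0.0011]
ped [0.57906612 0.12234035 0.038     ] ring [0.57484078 0.11709138 0.129     ]
```

View pics/z14.png

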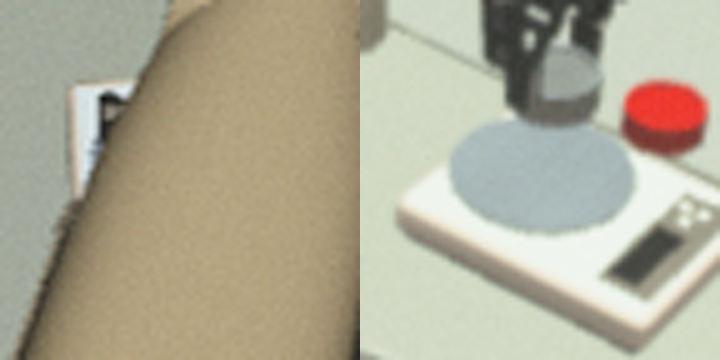

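The ring hangs at crop (563,75) above the pan at (543,175). I lower it and check centring before contact.

Call:
drive_tool:
  moves:
    - [[0.015,0.001,-0.001,0,0.008,-0.001,255],[0.03,0.002,-0.002,0,0.008,-0.001,255],[0.042,0.002,-0.003,0,0.008,-0.001,255],[0.046,0.002,-0.003,0,0.008,-0.001,255],[0.046,0.002,-0.003,0,0.008,-0.001,255]]

```text
clock: 18.45
tcp_pos: [0.6024, -0.1245, 0.0639]
orientation: [0.707, 0.002, 0.707, -0.003]
wrist_force: [0.8, -0.1, -2.2]
finger_gap: 0.0598
```

```bash
python3 - <<'E'
from h import *
go((.603,-.122,.0541),np.radians(90))
snap('15',(291,195),(292,180))
a=P['scene']
s=cv2.imread('pics/scene15.png'); d=crop(s,(292,180),36,10)
# overlays: pan circle (centre est) and ring bottom
th=np.linspace(0,6.28,200)
def circ(c,r,col):
    q=proj('scene',np.c_[c[0]+r*np.cos(th),c[1]+r*np.sin(th),0*th+c[2]]); q=(q-np.array([256,144])+.5)*10
    cv2.polylines(d,[q.astype(int)],True,col,1)
circ((.602,-.122,.05),.064,(0,0,255)); circ((.602,-.122,.084),.031,(0,255,0))
cv2.imwrite('pics/z15b.png',d[:600,:])
E
```

```text
t 18.45 tcp [ 0.6024 -0.1245  0.0639] jaw deg 89.6 gap 0.0598 F [ 0.8 -0.1 -2.2] j [-0.33  0.48 -0.12  0.97 -0.   -0.33]
shift [0.0098 0.0025 0.0006] rv [-0.0064 -0.0003  0.0009]
```

View pics/z15b.png

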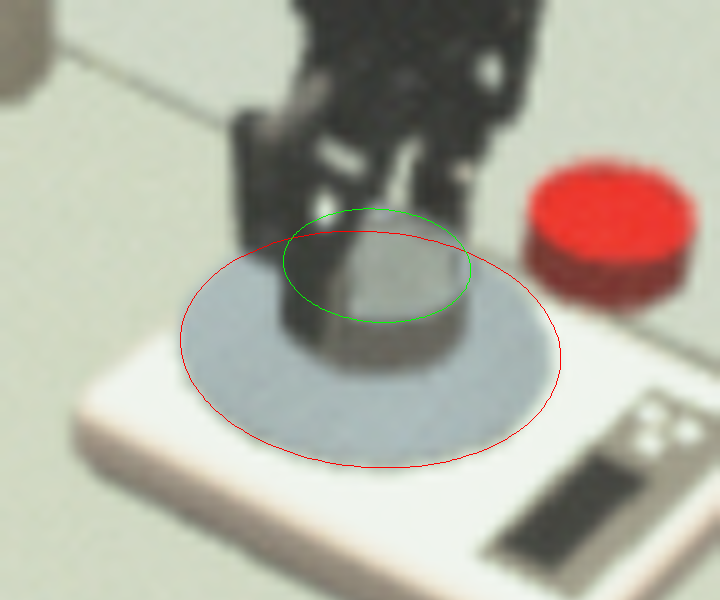

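The overlay shows the ring (green) agreeing with the model, and the pan (red) about 1–2 mm towards +y of the ring. I correct by that and lower.

Call:
drive_tool:
  moves:
    - [[0.003,0.002,0,0,0,0,255],[0.006,0.003,0,0,0,0,255],[0.008,0.003,0,0,0,0,255],[0.009,0.003,0,0,0,0,255],[0.0098,0.003,0,0,0,0,255]]

```text
clock: 19.18
tcp_pos: [0.6031, -0.122, 0.0549]
orientation: [0.708, 0.002, 0.707, -0.003]
wrist_force: [-0.2, -0.8, -1.4]
finger_gap: 0.0599
```

```bash
python3 - <<'E'
from h import *
go((.603,-.122,.0541),np.radians(90))
E
```

```text
t 19.18 tcp [ 0.6031 -0.122   0.0549] jaw deg 89.6 gap 0.0599 F [-0.2 -0.8 -1.4] j [-0.33  0.49 -0.13  0.94 -0.   -0.32]
shift [ 0.0008  0.     -0.0001] rv [-0.0068  0.0011  0.0014]
```

Call:
drive_tool:
  moves:
    - [[0.0005,0,0,0,0,0,255],[0.001,0,0,0,0.001,0.001,255],[0.0015,0,0,0,0.001,0.001,255],[0.0018,0,0,0,0.001,0.001,255],[0.002,0,0,0,0.001,0.001,255]]

```text
clock: 19.8
tcp_pos: [0.603, -0.1221, 0.0541]
orientation: [0.707, 0.002, 0.707, -0.003]
wrist_force: [-4.2, 0.4, 8.1]
finger_gap: 0.0598
```

Call:
drive_tool:
  moves:
    - [[0,0,0,0,0,0,0],[0,0,0,0,0,0,0],[0,0,0,0,0,0,0],[-0.01,0,0,0,0,0,0],[-0.05,0,0,0,0,0,0]]

```text
clock: 20.42
tcp_pos: [0.6011, -0.1214, 0.1025]
orientation: [0.706, 0.003, 0.709, -0.002]
wrist_force: [0.1, 0.2, -0.6]
finger_gap: 0.0851
```

```bash
python3 - <<'E'
from h import *
go((.47,-.322,.16),np.radians(90))
snap('16',(291,195),(292,180))
E
```

```text
t 20.43 tcp [ 0.6011 -0.1214  0.1025] jaw deg 89.6 gap 0.0851 F [ 0.1  0.2 -0.6] j [-0.33  0.45 -0.07  1.05 -0.   -0.32]
shift [-0.0571 -0.2014 -0.1299] rv [-0.0069 -0.0045 -0.0011]
```

View pics/z16.png

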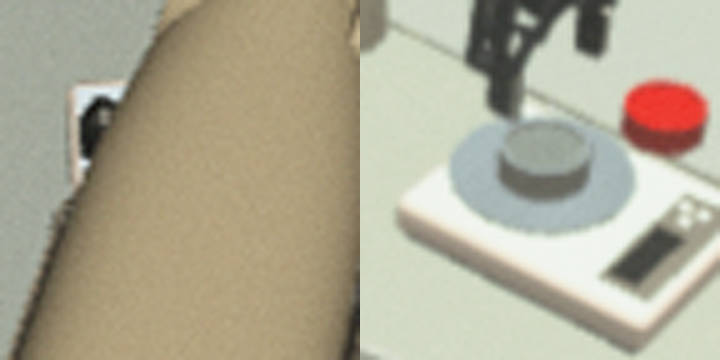

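The tested ring sits flat at crop (545,160) amid the pan (543,175 at pan level). I go toward the fresh ring and check clearance from the cabinet on the way.

Call:
drive_tool:
  moves:
    - [[-0.03,0,-0.02,0,0,0,0],[-0.07,-0.03,-0.07,0,-0.004,0,0],[-0.07,-0.08,-0.11,0,-0.004,0,0],[-0.07,-0.12,-0.13,0,-0.004,0,0],[-0.07,-0.15,-0.13,0,-0.004,0,0]]

```text
clock: 21.15
tcp_pos: [0.4727, -0.2736, 0.1795]
orientation: [0.712, 0.002, 0.703, -0.005]
wrist_force: [1.1, 0.5, 0.2]
finger_gap: 0.0855
```

```bash
python3 - <<'E'
from h import *
go((.47,-.322,.08),np.radians(90))
snap('17',(291,195),(292,180))
cv2.imwrite('pics/v17.png',cv2.resize(np.hstack([cv2.imread('pics/top17.png')[80:,150:],cv2.imread('pics/scene17.png')[:304,150:]]),None,fx=1.1,fy=1.1))
E
```

```text
t 21.15 tcp [ 0.4727 -0.2736  0.1795] jaw deg 89.5 gap 0.0855 F [1.1 0.5 0.2] j [-0.67  0.27 -0.14  1.15  0.   -0.67]
shift [ 0.0996 -0.048  -0.0035] rv [-0.0092  0.0127  0.004 ]
```

View pics/v17.png

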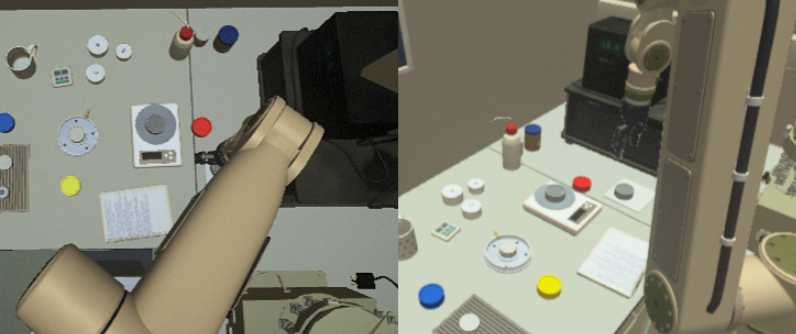

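```bash
python3 - <<'E'
from h import *
p=ray('scene',(303,122),0); print(p)
for h in(.1,.15,.2,.25,.3): print(h,proj('scene',p+[0,0,h]))
# wrist position guess: proj of points along tool axis in both cams now
s,q,R=pose()
for h in(0,.1,.2,.25,.3,.35): print(h,proj('top',q+[0,0,h]).round(0),proj('scene',q+[0,0,h]).round(0))
print(proj('scene',[.35,-.44,.0]),proj('scene',[.35,-.44,.15]))
E
```

```text
[ 0.84116043 -0.52481096  0.        ]
0.1 [305.00361466 101.22998521]
0.15 [306.07014098  90.1740831 ]
0.2 [307.18361153  78.63154439]
0.25 [308.3471955   66.56951634]
0.3 [309.56435391  53.952121  ]
0 [347. 225.] [356. 141.]
0.1 [356. 221.] [362. 113.]
0.2 [367. 216.] [368.  81.]
0.25 [373. 213.] [372.  64.]
0.3 [380. 209.] [376.  45.]
0.35 [389. 205.] [380.  26.]
[399.78362092 176.24548826] [411.3177465  141.20538285]
```

View pics/scene17.png

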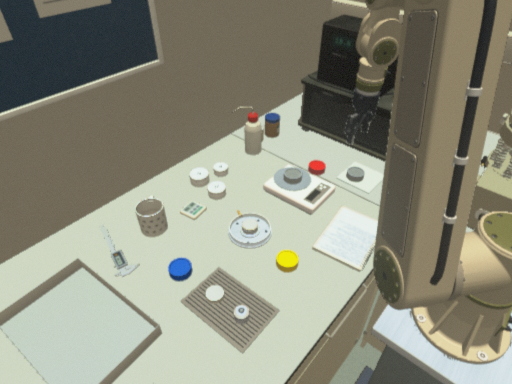

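The scene view shows the wrist well clear of the cabinet, and the fresh ring at (355,174). The top camera's y is biased by about −4 mm against the grips and the scene camera agrees with them, so I use (0.470, −0.320).

Call:
drive_tool:
  moves:
    - [[0.03,-0.02,-0.001,0,0.006,0.002,0],[0.06,-0.035,-0.002,-0.005,0.012,0.004,0],[0.09,-0.046,-0.003,-0.009,0.012,0.004,0],[0.11,-0.046,-0.003,-0.009,0.012,0.004,0],[0.12,-0.046,-0.003,-0.009,0.012,0.004,0]]

```text
clock: 21.88
tcp_pos: [0.4719, -0.3204, 0.0579]
orientation: [0.707, 0.001, 0.707, -0.0]
wrist_force: [-0.1, 0.2, 0.4]
finger_gap: 0.0857
```

```bash
python3 - <<'E'
from h import *
go((.47,-.320,.009),np.radians(90))
snap('18',(350,232),(355,168))
E
```

```text
t 21.88 tcp [ 0.4719 -0.3204  0.0579] jaw deg 89.9 gap 0.0857 F [-0.1  0.2  0.4] j [-0.74  0.41 -0.25  0.91  0.   -0.74]
shift [ 0.0489  0.0004 -0.0019] rv [-0.0012 -0.     -0.0007]
```

View pics/z18.png

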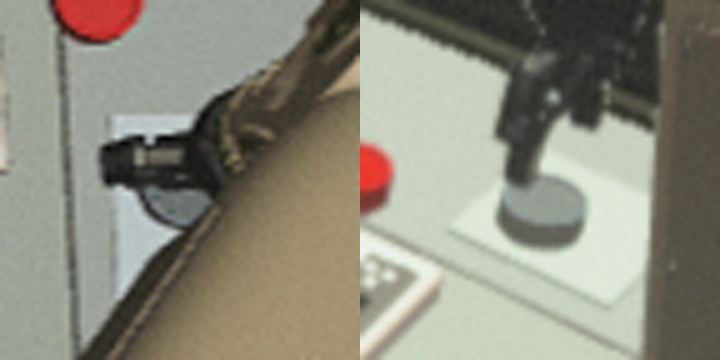

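The fingertip midpoint projected to ring-top height is about (542,200), and the ring top is at (544,200), so it is centred. I descend and grip.

Call:
drive_tool:
  moves:
    - [[0.02,0,-0.001,0,0,0,0],[0.04,0,-0.002,0,0,0,0],[0.047,0,-0.002,0,0,0,0],[0.049,0,-0.002,0,0,0,0],[0.049,0,-0.002,0,0,0,0]]

```text
clock: 22.6
tcp_pos: [0.4706, -0.3209, 0.0102]
orientation: [0.708, 0.0, 0.707, -0.0]
wrist_force: [-0.2, 0.3, -0.9]
finger_gap: 0.0853
```

Call:
drive_tool:
  moves:
    - [[0,0,0,0,0,0,255],[0,0,0,0,0,0,255],[0,0,0,0,0,0,255],[0,0,0,0,0,0,255],[0,0,0,0,0,0,255]]

```text
clock: 23.22
tcp_pos: [0.4713, -0.3219, 0.0118]
orientation: [0.708, -0.001, 0.706, -0.001]
wrist_force: [-1.2, -0.1, 5.8]
finger_gap: 0.0594
```

```bash
python3 - <<'E'
from h import *
go((.47,-.320,.13),np.radians(90))
E
```

```text
t 23.23 tcp [ 0.4713 -0.3219  0.0118] jaw deg 89.9 gap 0.0594 F [-1.2 -0.1  5.8] j [-0.74  0.46 -0.31  0.8  -0.   -0.74]
shift [-0.1182  0.0016 -0.001 ] rv [-0.0011  0.0029  0.0027]
```

Call:
drive_tool:
  moves:
    - [[-0.005,0,0,0,0,0,255],[-0.02,0,0,0,0.003,0.003,255],[-0.05,0,0,0,0.003,0.003,255],[-0.09,0.01,0,0,0.003,0.003,255],[-0.13,0.03,0,0,0.003,0.003,255]]

```text
clock: 23.85
tcp_pos: [0.4707, -0.2916, 0.1427]
orientation: [0.707, 0.001, 0.707, -0.001]
wrist_force: [0.6, -0.2, -2.6]
finger_gap: 0.0602
```

```bash
python3 - <<'E'
from h import *
go((.577,.122,.14),np.radians(90))
snap('19',(350,232),(355,168))
E
```

```text
t 23.85 tcp [ 0.4707 -0.2916  0.1427] jaw deg 89.9 gap 0.0602 F [ 0.6 -0.2 -2.6] j [-0.7   0.31 -0.17  1.08  0.   -0.7 ]
shift [0.0029 0.4138 0.1054] rv [-0.0023 -0.0004 -0.0007]
```

View pics/z19.png

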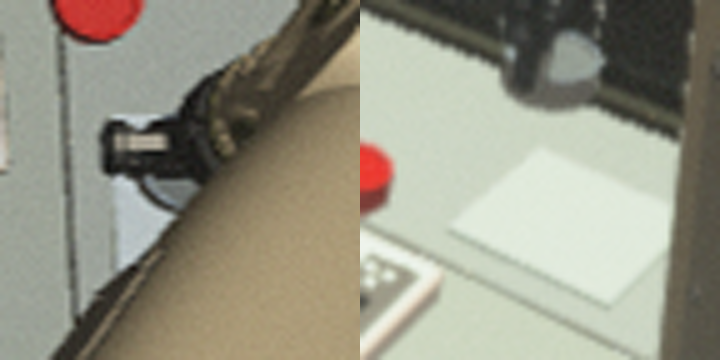

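The fresh ring is held at scene crop (555,75) and the glass is empty. I carry it across.

Call:
drive_tool:
  moves:
    - [[0,0.045,0,0,0,0,255],[0,0.095,0,0,0,0,255],[0,0.145,0.01,0,0,0,255],[0,0.195,0.02,0,0,0,255],[0,0.245,0.04,0,0,0,255]]

```text
clock: 24.58
tcp_pos: [0.5119, -0.0451, 0.1449]
orientation: [0.708, -0.001, 0.706, -0.001]
wrist_force: [1.0, -0.9, -1.8]
finger_gap: 0.0599
```

```bash
python3 - <<'E'
from h import *
go((.577,.122,.11),np.radians(90))
E
```

```text
t 24.57 tcp [ 0.5119 -0.0451  0.1449] jaw deg 90.0 gap 0.0599 F [ 1.  -0.9 -1.8] j [-0.24  0.24 -0.27  1.06 -0.   -0.24]
shift [0.0346 0.1672 0.0649] rv [-0.0003  0.0037  0.0032]
```

Call:
drive_tool:
  moves:
    - [[0,0.045,0.016,0,0,0,255],[0,0.09,0.034,0,0.002,0.002,255],[0,0.13,0.05,0,0.004,0.003,255],[0.015,0.167,0.065,0,0.004,0.003,255],[0.055,0.167,0.065,0,0.004,0.003,255]]

```text
clock: 25.2
tcp_pos: [0.5799, 0.1244, 0.0899]
orientation: [0.709, -0.001, 0.705, 0.001]
wrist_force: [0.8, -0.4, -2.3]
finger_gap: 0.06
```

```bash
cat >> h.py <<'E'
def over(tag,cam,c0,circs,w=36,k=10):
    im=cv2.imread(f'pics/{cam}{tag}.png'); d=crop(im,c0,w,k); th=np.linspace(0,6.28,200)
    for (c,r,col) in circs:
        q=proj(cam,np.c_[c[0]+r*np.cos(th),c[1]+r*np.sin(th),0*th+c[2]]); q=(q-np.array(c0)+w+.5)*k
        cv2.polylines(d,[q.astype(int)],True,col,1)
    cv2.imwrite(f'pics/o{tag}.png',d[:600])
E
python3 - <<'E'
from h import *
go((.577,.122,.06),np.radians(90))
snap('20')
s,p,R=pose(); z=p[2]-.0058
B=(0,0,255);G=(0,255,0);C=(255,0,0)
over('20','scene',(249,218),[((.577,.122,.038),.0215,B),((.577,.122,.024),.066,C),((p[0]-.001,p[1],z+.025),.031,G)],30,12)
E
```

```text
t 25.20 tcp [0.5799 0.1244 0.0899] jaw deg 90.2 gap 0.0600 F [ 0.8 -0.4 -2.3] j [ 0.08  0.42 -0.15  0.99  0.    0.07]
shift [ 0.0299 -0.0024 -0.003 ] rv [ 0.0034  0.0046 -0.0007]
```

View pics/o20.png

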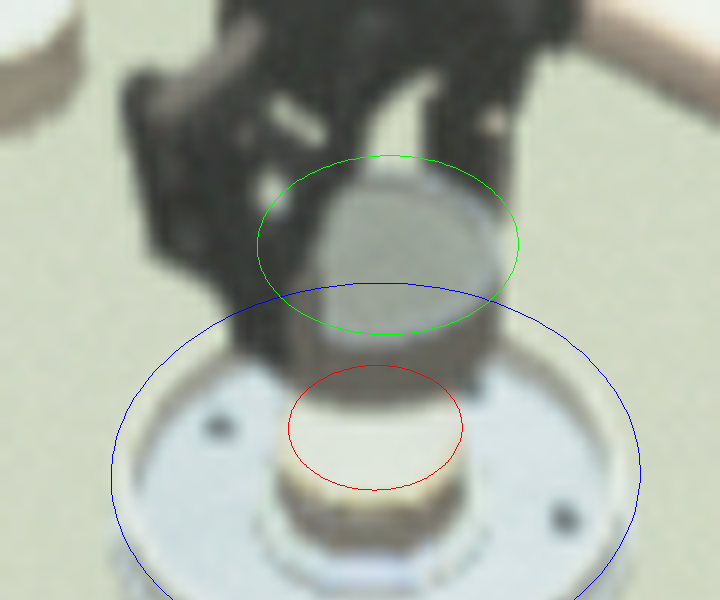

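The overlay shows the ring above the pedestal with the model a pixel off in both. The residual is camera bias, so I move to the known (0.5775, 0.122), lower to just above the pedestal and look again.

Call:
drive_tool:
  moves:
    - [[0.01,-0.002,-0.002,0.003,0.004,0,255],[0.02,-0.002,-0.003,0.003,0.004,0,255],[0.03,-0.002,-0.003,0.003,0.004,0,255],[0.04,-0.002,-0.003,0.003,0.004,0,255],[0.04,-0.002,-0.003,0.003,0.004,0,255]]

```text
clock: 25.92
tcp_pos: [0.5701, 0.1197, 0.0442]
orientation: [0.702, 0.0, 0.712, -0.001]
wrist_force: [0.1, -0.5, -1.6]
finger_gap: 0.0602
```

```bash
python3 - <<'E'
from h import *
go((.577,.122,.0398),np.radians(90))
snap('21')
a=crop(cv2.imread('pics/scene10.png'),(249,222),25,14)
b=crop(cv2.imread('pics/scene21.png'),(249,222),25,14)
d=np.hstack([a,b])[:, :]
cv2.imwrite('pics/c21.png',cv2.resize(d,(800,400)))
E
```

```text
t 25.93 tcp [0.5701 0.1197 0.0442] jaw deg 89.9 gap 0.0602 F [ 0.1 -0.5 -1.6] j [ 0.07  0.46 -0.22  0.91 -0.    0.07]
shift [0.0043 0.0023 0.0069] rv [-0.0023 -0.0135  0.0013]
```

View pics/c21.png

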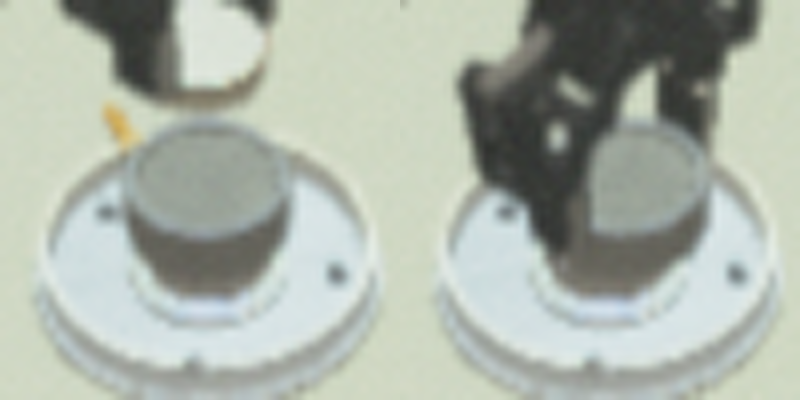

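Call:
drive_tool:
  moves:
    - [[-0.004,0.001,0.003,-0.002,-0.007,0.001,255],[-0.004,0.0025,0.0075,-0.002,-0.0135,0.001,255],[-0.004,0.0025,0.0075,-0.002,-0.0135,0.001,255],[-0.004,0.0025,0.0075,-0.002,-0.0135,0.001,255],[-0.004,0.0025,0.0075,-0.002,-0.0135,0.001,255]]

```text
clock: 26.65
tcp_pos: [0.5773, 0.1224, 0.0483]
orientation: [0.707, -0.0, 0.707, -0.0]
wrist_force: [0.1, -0.6, -3.3]
finger_gap: 0.06
```

```bash
python3 - <<'E'
from h import *
go((.5775,.122,.0398),np.radians(90))
snap('22')
a=crop(cv2.imread('pics/scene10.png'),(249,222),25,14)
b=crop(cv2.imread('pics/scene22.png'),(249,222),25,14)
cv2.imwrite('pics/c22.png',cv2.resize(np.hstack([a,b]),(800,400)))
E
```

```text
t 26.65 tcp [0.5773 0.1224 0.0483] jaw deg 90.0 gap 0.0600 F [ 0.1 -0.6 -3.3] j [ 0.07  0.46 -0.21  0.9  -0.    0.07]
shift [ 0.0085 -0.0004  0.0002] rv [-0.     -0.0008  0.0001]
```

View pics/c22.png

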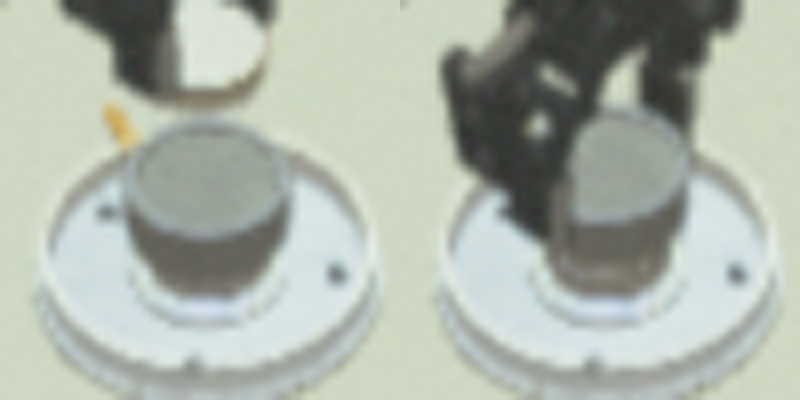

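The held ring's right edge at 688 matches the seated reference (690), and it is about 8 mm higher, as expected. I lower gently.

Call:
drive_tool:
  moves:
    - [[0.002,0,0,0,0,0,255],[0.004,0,0,0,0,0,255],[0.005,0,0,0,0,0,255],[0.006,0,0,0,0,0,255],[0.006,0,0,0,0,0,255]]

```text
clock: 27.38
tcp_pos: [0.5773, 0.1224, 0.0422]
orientation: [0.707, -0.0, 0.707, -0.0]
wrist_force: [-0.9, -0.6, -2.4]
finger_gap: 0.0598
```

Call:
drive_tool:
  moves:
    - [[0.001,0,0,0,0,0,255],[0.0015,0,0,0,0,0,255],[0.002,0,0,0,0,0,255],[0.0025,0,0,0,0,0,255],[0.0025,0,0,0,0,0,255]]

```text
clock: 28.0
tcp_pos: [0.5773, 0.1224, 0.0399]
orientation: [0.707, -0.0, 0.707, -0.0]
wrist_force: [-0.9, -0.0, -0.7]
finger_gap: 0.06
```

```bash
python3 - <<'E'
from h import *
go((.5775,.122,.0398),np.radians(90))
E
```

```text
t 28.00 tcp [0.5773 0.1224 0.0399] jaw deg 90.0 gap 0.0600 F [-0.9 -0.  -0.7] j [ 0.07  0.47 -0.22  0.89 -0.    0.07]
shift [ 0.0001 -0.0004  0.0002] rv [-0.     -0.0008  0.0001]
```

Call:
drive_tool:
  moves:
    - [[0.0005,0,0,0,0,0,255],[0.001,0,0,0,0,0,255],[0.0015,0,0,0,0,0,255],[0.0015,0,0,0,0,0,255],[0.0015,0,0,0,0,0,255]]

```text
clock: 28.62
tcp_pos: [0.5773, 0.1224, 0.0398]
orientation: [0.707, -0.0, 0.707, -0.0]
wrist_force: [-4.6, -1.0, 9.2]
finger_gap: 0.0597
```

Contact came at exactly the seated height (0.0398), so the ring is home. I release and retract.

Call:
drive_tool:
  moves:
    - [[0,0,0,0,0,0,0],[0,0,0,0,0,0,0],[0,0,0,0,0,0,0],[-0.02,0,0,0,0,0,0],[-0.07,0,0,0,0,0,0]]

```text
clock: 29.25
tcp_pos: [0.575, 0.1222, 0.1077]
orientation: [0.705, -0.0, 0.709, -0.0]
wrist_force: [1.0, -0.1, 1.0]
finger_gap: 0.0855
```

```bash
python3 - <<'E'
from h import *
go((.4954,.3475,.12),np.radians(90))
snap('23')
a=crop(cv2.imread('pics/scene10.png'),(249,222),25,14)
b=crop(cv2.imread('pics/scene23.png'),(249,222),25,14)
cv2.imwrite('pics/c23.png',cv2.resize(np.hstack([a,b]),(800,400)))
E
```

```text
t 29.25 tcp [0.575  0.1222 0.1077] jaw deg 90.0 gap 0.0855 F [ 1.  -0.1  1. ] j [ 0.07  0.41 -0.13  1.04 -0.    0.07]
shift [-0.012   0.2253 -0.0797] rv [-0.0001 -0.0063  0.0007]
```

View pics/c23.png

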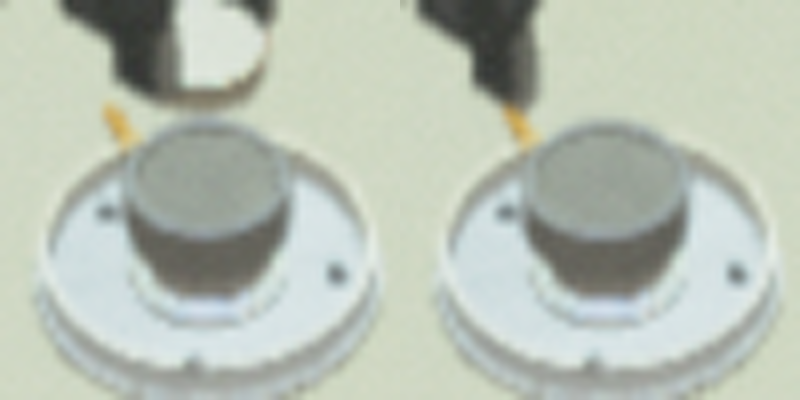

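The fresh ring sits identically to the reference, at (206,180) against (208,180). Now the plate.

Call:
drive_tool:
  moves:
    - [[-0.012,0.04,-0.014,0,-0.006,0,0],[-0.012,0.09,-0.032,0,-0.006,0,0],[-0.012,0.14,-0.05,0,-0.006,0,0],[-0.012,0.19,-0.067,0,-0.006,0,0],[0,0.225,-0.08,0,-0.006,0,0]]

```text
clock: 29.98
tcp_pos: [0.5007, 0.3502, 0.1148]
orientation: [0.713, 0.0, 0.701, 0.001]
wrist_force: [0.0, -0.1, -0.5]
finger_gap: 0.0858
```

```bash
python3 - <<'E'
from h import *
go((.4954,.3475,.0095),np.radians(90))
E
```

```text
t 29.98 tcp [0.5007 0.3502 0.1148] jaw deg 90.1 gap 0.0858 F [ 0.  -0.1 -0.5] j [ 0.48  0.43 -0.08  1.05 -0.01  0.48]
shift [ 0.1052 -0.0028 -0.0071] rv [ 0.0014  0.0168 -0.0016]
```

Call:
drive_tool:
  moves:
    - [[0.02,-0.002,-0.004,0.001,0.01,-0.001,0],[0.045,-0.003,-0.006,0.001,0.015,-0.001,0],[0.065,-0.003,-0.007,0.001,0.015,-0.001,0],[0.08,-0.003,-0.007,0.001,0.015,-0.001,0],[0.085,-0.003,-0.007,0.001,0.015,-0.001,0]]

```text
clock: 30.6
tcp_pos: [0.4946, 0.3462, 0.0282]
orientation: [0.707, -0.0, 0.707, -0.0]
wrist_force: [0.5, 0.1, -0.3]
finger_gap: 0.0855
```

```bash
python3 - <<'E'
from h import *
go((.4954,.3475,.0095),np.radians(90))
E
```

```text
t 30.60 tcp [0.4946 0.3462 0.0282] jaw deg 90.0 gap 0.0855 F [ 0.5  0.1 -0.3] j [ 0.48  0.5  -0.19  0.88 -0.    0.48]
shift [0.0187 0.0013 0.0008] rv [-0.0005 -0.0001  0.0005]
```

Call:
drive_tool:
  moves:
    - [[0.008,0.001,0.001,0,0,0,0],[0.015,0.001,0.001,0,0,0,0],[0.018,0.001,0.001,0,0,0,0],[0.0185,0.001,0.001,0,0,0,0],[0.0185,0.001,0.001,0,0,0,0]]

```text
clock: 31.22
tcp_pos: [0.4958, 0.3474, 0.01]
orientation: [0.707, 0.0, 0.707, -0.0]
wrist_force: [-0.0, -0.3, 0.1]
finger_gap: 0.0853
```

Call:
drive_tool:
  moves:
    - [[0,0,0,0,0,0,255],[0,0,0,0,0,0,255],[0,0,0,0,0,0,255],[0,0,0,0,0,0,255],[0,0,0,0,0,0,255]]
  squeeze: 30

```text
clock: 31.85
tcp_pos: [0.496, 0.3475, 0.0106]
orientation: [0.707, 0.0, 0.707, -0.0]
wrist_force: [-1.6, -0.1, 5.8]
finger_gap: 0.0449
```

```bash
python3 - <<'E'
from h import *
go((.4954,.3475,.0095),np.radians(90))
E
```

```text
t 31.85 tcp [0.496  0.3475 0.0106] jaw deg 90.0 gap 0.0449 F [-1.6 -0.1  5.8] j [ 0.48  0.52 -0.21  0.84 -0.    0.48]
shift [ 0.0011 -0.     -0.0006] rv [-0.0003  0.0009 -0.0001]
```

Call:
drive_tool:
  moves:
    - [[-0.01,0,0,0,0,0,255],[-0.03,0,0,0,0,0,255],[-0.06,0,0,0,0,0,255],[-0.09,-0.01,0.004,0,0,0,255],[-0.11,-0.03,0.012,0,0,0,255]]

```text
clock: 32.48
tcp_pos: [0.5083, 0.318, 0.1225]
orientation: [0.708, -0.0, 0.706, 0.001]
wrist_force: [0.5, -1.2, -0.7]
finger_gap: 0.0447
```

```bash
python3 - <<'E'
from h import *
go((.5788,.1224,.12),np.radians(90))
snap('24',(152,240),(232,290))
E
```

```text
t 32.48 tcp [0.5083 0.318  0.1225] jaw deg 90.1 gap 0.0447 F [ 0.5 -1.2 -0.7] j [ 0.43  0.41 -0.09  1.07 -0.    0.42]
shift [ 0.0025 -0.1957  0.0703] rv [ 0.0012  0.0026 -0.0009]
```

View pics/z24.png

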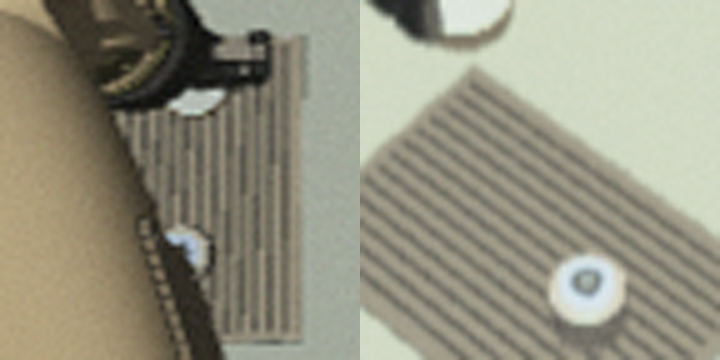

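The plate is held at scene crop (470,15) and the cap stands alone on the mat at (587,285).

Call:
drive_tool:
  moves:
    - [[0,-0.04,0.014,0,0.001,0,255],[0,-0.085,0.03,0,0.002,0,255],[0,-0.13,0.047,0,0.002,0,255],[0,-0.17,0.061,0,0.002,0,255],[0,-0.195,0.07,0,0.002,0,255]]

```text
clock: 33.2
tcp_pos: [0.5798, 0.1203, 0.1228]
orientation: [0.708, 0.002, 0.706, -0.001]
wrist_force: [-0.1, -0.1, -1.1]
finger_gap: 0.045
```

```bash
python3 - <<'E'
from h import *
go((.5788,.1224,.072),np.radians(90))
E
```

```text
t 33.20 tcp [0.5798 0.1203 0.1228] jaw deg 89.8 gap 0.0450 F [-0.1 -0.1 -1.1] j [ 0.07  0.4  -0.11  1.07  0.    0.07]
shift [ 0.0508  0.002  -0.0011] rv [-0.0038  0.0025 -0.0016]
```

Call:
drive_tool:
  moves:
    - [[0.012,0.001,-0.001,-0.003,0.002,-0.001,255],[0.024,0.002,-0.001,-0.003,0.002,-0.001,255],[0.036,0.002,-0.001,-0.003,0.002,-0.001,255],[0.046,0.002,-0.001,-0.003,0.002,-0.001,255],[0.05,0.002,-0.001,-0.003,0.002,-0.001,255]]

```text
clock: 33.83
tcp_pos: [0.5781, 0.123, 0.0717]
orientation: [0.707, 0.0, 0.707, 0.0]
wrist_force: [0.0, -0.6, -0.9]
finger_gap: 0.0449
```

```bash
python3 - <<'E'
from h import *
go((.5788,.1224,.0626),np.radians(90))
E
```

```text
t 33.83 tcp [0.5781 0.123  0.0717] jaw deg 90.0 gap 0.0449 F [ 0.  -0.6 -0.9] j [ 0.07  0.44 -0.18  0.96  0.    0.07]
shift [ 0.0091 -0.0006  0.0007] rv [ 0.0003 -0.001  -0.0006]
```

Call:
drive_tool:
  moves:
    - [[0.002,-0.0005,0.0005,0,-0.001,0,255],[0.004,-0.0005,0.0005,0,-0.001,0,255],[0.006,-0.0005,0.0005,0,-0.001,0,255],[0.008,-0.0005,0.0005,0,-0.001,0,255],[0.008,-0.0005,0.0005,0,-0.001,0,255]]

```text
clock: 34.45
tcp_pos: [0.5786, 0.1224, 0.0636]
orientation: [0.707, 0.0, 0.707, 0.0]
wrist_force: [-1.0, 0.6, -0.3]
finger_gap: 0.0448
```

Call:
drive_tool:
  moves:
    - [[0.0005,0,0,0,0,0,255],[0.001,0,0,0,0,0,255],[0.0015,0,0,0,0,0,255],[0.002,0,0,0,0,0,255],[0.002,0,0,0,0,0,255]]

```text
clock: 35.08
tcp_pos: [0.5787, 0.1224, 0.0626]
orientation: [0.707, 0.0, 0.707, 0.0]
wrist_force: [-2.8, -1.3, 5.9]
finger_gap: 0.0447
```

```bash
python3 - <<'E'
from h import *
go((.5788,.1224,.0626),np.radians(90))
E
```

```text
t 35.08 tcp [0.5787 0.1224 0.0626] jaw deg 90.0 gap 0.0447 F [-2.8 -1.3  5.9] j [ 0.07  0.44 -0.19  0.94  0.    0.07]
shift [-0.     -0.      0.0001] rv [ 0.0002  0.0006 -0.0005]
```

The plate bottomed exactly at its seated height (0.0626). I release it and fetch the cap.

Call:
drive_tool:
  moves:
    - [[0,0,0,0,0,0,0],[0,0,0,0,0,0,0],[0,0,0,0,0,0,0],[-0.02,0,0,0,0,0,0],[-0.06,0,0,0,0,0,0]]

```text
clock: 35.7
tcp_pos: [0.577, 0.1222, 0.1211]
orientation: [0.706, 0.0, 0.709, 0.0]
wrist_force: [0.4, 0.2, 0.7]
finger_gap: 0.085
```

```bash
python3 - <<'E'
from h import *
go((.403,.3472,.12),np.radians(90))
snap('25')
a=crop(cv2.imread('pics/scene6.png'),(249,218),25,14)
b=crop(cv2.imread('pics/scene25.png'),(249,218),25,14)
cv2.imwrite('pics/c25.png',cv2.resize(np.hstack([a,b]),(800,400)))
E
```

```text
t 35.70 tcp [0.577  0.1222 0.1211] jaw deg 90.0 gap 0.0850 F [0.4 0.2 0.7] j [ 0.07  0.4  -0.11  1.07  0.    0.07]
shift [ 0.0019  0.225  -0.174 ] rv [ 0.0001 -0.0041 -0.0002]
```

View pics/c25.png

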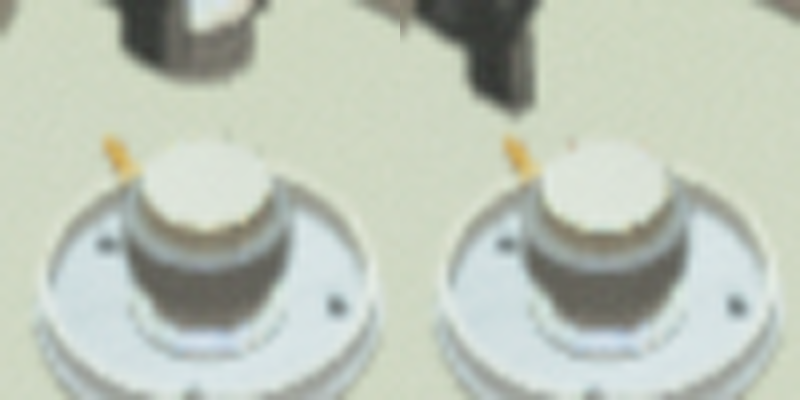

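The plate sits level and in the same place as before, at (606,185) against the reference at (207,185). Now the cap.

Call:
drive_tool:
  moves:
    - [[0,0.045,-0.035,0,-0.004,0,0],[0,0.09,-0.07,0,-0.004,0,0],[0,0.135,-0.105,0,-0.004,0,0],[0,0.18,-0.14,0,-0.002,0,0],[0.01,0.225,-0.174,0,0,0,0]]

```text
clock: 36.42
tcp_pos: [0.4068, 0.3492, 0.116]
orientation: [0.71, 0.001, 0.704, 0.001]
wrist_force: [1.6, 1.6, -0.5]
finger_gap: 0.085
```

```bash
python3 - <<'E'
from h import *
go((.403,.3472,.06),np.radians(90))
E
```

```text
t 36.42 tcp [0.4068 0.3492 0.116 ] jaw deg 90.0 gap 0.0850 F [ 1.6  1.6 -0.5] j [ 0.56  0.3  -0.27  1.   -0.    0.56]
shift [ 0.0559 -0.0021 -0.0043] rv [ 0.      0.0093 -0.0021]
```

Call:
drive_tool:
  moves:
    - [[0.02,-0.001,-0.002,0,0.005,-0.002,0],[0.04,-0.002,-0.004,0,0.009,-0.002,0],[0.06,-0.002,-0.004,0,0.009,-0.002,0],[0.078,-0.002,-0.004,0,0.009,-0.002,0],[0.08,-0.002,-0.004,0,0.009,-0.002,0]]

```text
clock: 37.05
tcp_pos: [0.4022, 0.3465, 0.0342]
orientation: [0.706, -0.001, 0.708, -0.001]
wrist_force: [1.0, -1.1, 0.0]
finger_gap: 0.086
```

```bash
python3 - <<'E'
from h import *
go((.403,.3472,.0095),np.radians(90))
E
```

```text
t 37.05 tcp [0.4022 0.3465 0.0342] jaw deg 90.0 gap 0.0860 F [ 1.  -1.1  0. ] j [ 0.56  0.38 -0.38  0.82 -0.    0.56]
shift [0.0247 0.0007 0.0008] rv [ 0.0001 -0.0026  0.0018]
```

Call:
drive_tool:
  moves:
    - [[0.01,0.0005,0.0008,0,-0.002,0.002,0],[0.02,0.0005,0.0008,0,-0.002,0.002,0],[0.024,0.0005,0.0008,0,-0.002,0.002,0],[0.0245,0.0005,0.0008,0,-0.002,0.002,0],[0.0245,0.0005,0.0008,0,-0.002,0.002,0]]

```text
clock: 37.67
tcp_pos: [0.4032, 0.3471, 0.01]
orientation: [0.707, 0.0, 0.707, 0.0]
wrist_force: [-0.4, 0.8, 0.5]
finger_gap: 0.0857
```

Call:
drive_tool:
  moves:
    - [[0,0,0,0,0,0,255],[0,0,0,0,0,0,255],[0,0,0,0,0,0,255],[0,0,0,0,0,0,255],[0,0,0,0,0,0,255]]

```text
clock: 38.3
tcp_pos: [0.4033, 0.3473, 0.0104]
orientation: [0.707, 0.0, 0.707, 0.0]
wrist_force: [-0.6, -0.9, 6.3]
finger_gap: 0.0365
```

```bash
python3 - <<'E'
from h import *
go((.403,.3472,.0095),np.radians(90))
E
```

```text
t 38.30 tcp [0.4033 0.3473 0.0104] jaw deg 90.0 gap 0.0365 F [-0.6 -0.9  6.3] j [ 0.56  0.4  -0.41  0.76  0.    0.56]
shift [ 0.0009 -0.0001 -0.0003] rv [ 0.0001  0.0003 -0.0008]
```

Call:
drive_tool:
  moves:
    - [[-0.01,0,0,0,0,0,255],[-0.03,0,0,0,0,0,255],[-0.07,0,0,0,0,0,255],[-0.1,-0.01,0.01,0,0,0,255],[-0.125,-0.03,0.025,0,0,0,255]]

```text
clock: 38.92
tcp_pos: [0.4285, 0.3175, 0.137]
orientation: [0.708, -0.0, 0.707, 0.001]
wrist_force: [0.5, -0.3, -0.4]
finger_gap: 0.0368
```

```bash
python3 - <<'E'
from h import *
go((.5789,.1222,.135),np.radians(90))
E
```

```text
t 38.92 tcp [0.4285 0.3175 0.137 ] jaw deg 90.1 gap 0.0368 F [ 0.5 -0.3 -0.4] j [ 0.49  0.28 -0.24  1.05  0.    0.48]
shift [ 0.0019 -0.1955  0.1501] rv [ 0.0018  0.0012 -0.0014]
```

Call:
drive_tool:
  moves:
    - [[0,-0.04,0.031,0,0,0,255],[0,-0.085,0.065,0,0.001,0,255],[0,-0.13,0.1,0,0.001,0,255],[0,-0.17,0.13,0,0.001,0,255],[0,-0.1955,0.15,0,0.001,0,255]]

```text
clock: 39.55
tcp_pos: [0.58, 0.12, 0.137]
orientation: [0.707, 0.0, 0.707, 0.0]
wrist_force: [-0.3, 0.8, -1.1]
finger_gap: 0.0367
```

```bash
python3 - <<'E'
from h import *
go((.5789,.1222,.0884),np.radians(90))
E
```

```text
t 39.55 tcp [0.58  0.12  0.137] jaw deg 90.0 gap 0.0367 F [-0.3  0.8 -1.1] j [ 0.07  0.39 -0.08  1.1   0.    0.07]
shift [ 0.0486  0.0021 -0.0011] rv [-0.0002  0.0003 -0.0012]
```

Call:
drive_tool:
  moves:
    - [[0.012,0.001,-0.001,0,0,-0.001,255],[0.024,0.002,-0.001,0,0,-0.001,255],[0.036,0.002,-0.001,0,0,-0.001,255],[0.046,0.002,-0.001,0,0,-0.001,255],[0.049,0.002,-0.001,0,0,-0.001,255]]

```text
clock: 40.17
tcp_pos: [0.578, 0.1227, 0.087]
orientation: [0.707, -0.0, 0.708, 0.0]
wrist_force: [-0.3, -0.9, -1.6]
finger_gap: 0.0367
```

```bash
python3 - <<'E'
from h import *
go((.5789,.1222,.0784),np.radians(90))
snap('26')
cv2.imwrite('pics/c26.png',crop(cv2.imread('pics/scene26.png'),(249,212),25,12))
E
```

```text
t 40.17 tcp [0.578  0.1227 0.087 ] jaw deg 90.0 gap 0.0367 F [-0.3 -0.9 -1.6] j [ 0.07  0.42 -0.16  0.99  0.    0.07]
shift [ 0.0086 -0.0005  0.0009] rv [ 0.0008 -0.0014 -0.0001]
```

View pics/c26.png

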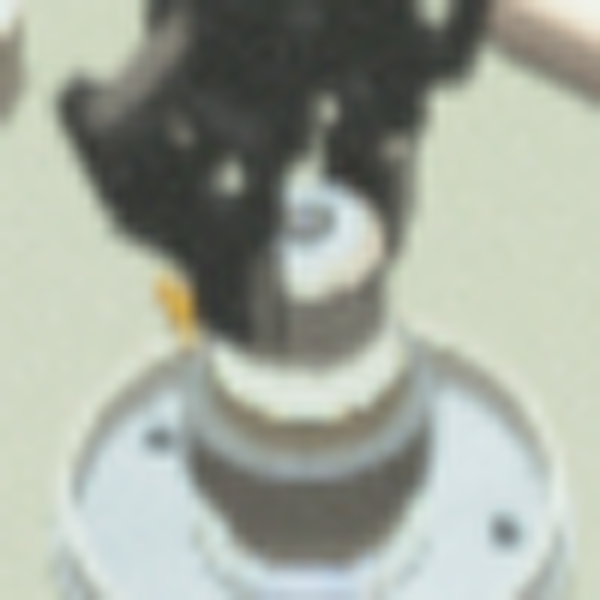

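The cap hangs 8 mm above the plate, centred left to right at about (312,270) over the plate at (308,375). I lower it.

Call:
drive_tool:
  moves:
    - [[0.002,-0.0005,0.001,0,-0.001,0,255],[0.004,-0.0005,0.001,0,-0.001,0,255],[0.006,-0.0005,0.001,0,-0.001,0,255],[0.0075,-0.0005,0.001,0,-0.001,0,255],[0.0075,-0.0005,0.001,0,-0.001,0,255]]

```text
clock: 40.9
tcp_pos: [0.5795, 0.1219, 0.08]
orientation: [0.707, -0.0, 0.707, 0.0]
wrist_force: [-0.7, 0.3, -1.2]
finger_gap: 0.0365
```

Call:
drive_tool:
  moves:
    - [[0.0005,0,0,0,0,0,255],[0.001,0,0,0,0,0,255],[0.0015,0,0,0,0,0,255],[0.002,0,0,0,0,0,255],[0.002,0,0,0,0,0,255]]

```text
clock: 41.52
tcp_pos: [0.5796, 0.1219, 0.0784]
orientation: [0.707, -0.0, 0.707, 0.0]
wrist_force: [-2.0, -0.1, 3.5]
finger_gap: 0.0369
```

Call:
drive_tool:
  moves:
    - [[0,0,0,0,0,0,0],[0,0,0,0,0,0,0],[0,0,0,0,0,0,0],[-0.02,0,0,0,0,0,0],[-0.07,0,0,0,0,0,0]]

```text
clock: 42.15
tcp_pos: [0.5774, 0.1217, 0.1463]
orientation: [0.705, -0.0, 0.709, -0.0]
wrist_force: [1.1, -0.8, 1.1]
finger_gap: 0.0855
```

Call:
drive_tool:
  moves:
    - [[-0.03,0,-0.02,0,0,0,0],[-0.05,-0.02,-0.06,0,0,0,0],[-0.06,-0.05,-0.1,0,0,0,0],[-0.06,-0.09,-0.14,0,0,0,0],[-0.06,-0.13,-0.17,0,0,0,0]]

```text
clock: 42.78
tcp_pos: [0.4062, -0.009, 0.2076]
orientation: [0.705, -0.001, 0.709, 0.0]
wrist_force: [0.5, -0.7, 0.2]
finger_gap: 0.0852
```

```bash
python3 - <<'E'
from h import *
go((.4,-.05,.2),np.radians(90))
snap('27')
a=crop(cv2.imread('pics/scene0.png'),(249,218),25,14)
b=crop(cv2.imread('pics/scene27.png'),(249,218),25,14)
cv2.imwrite('pics/c27.png',cv2.resize(np.hstack([a,b]),(800,400)))
cv2.imwrite('pics/v27.png',cv2.resize(np.hstack([cv2.imread('pics/top27.png')[60:320,:400],cv2.imread('pics/scene27.png')[124:,:400]]),None,fx=1,fy=1))
E
```

```text
t 42.77 tcp [ 0.4062 -0.009   0.2076] jaw deg 90.1 gap 0.0852 F [ 0.5 -0.7  0.2] j [-0.22  0.   -0.39  1.19 -0.   -0.22]
shift [ 0.0076 -0.041  -0.0062] rv [ 0.0014 -0.0048  0.0007]
```

View pics/c27.png

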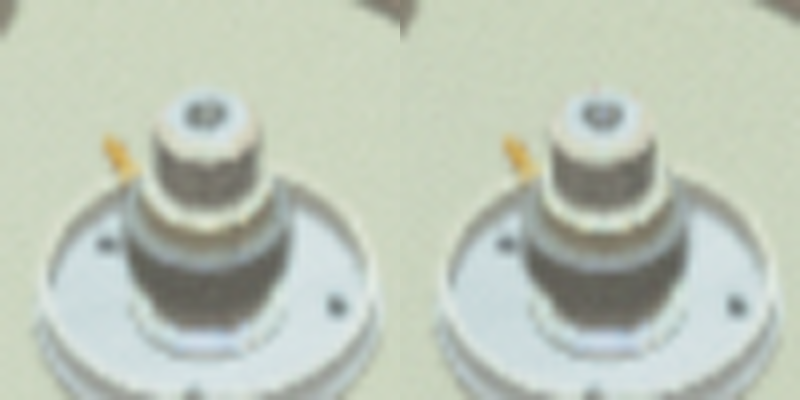

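View pics/v27.png

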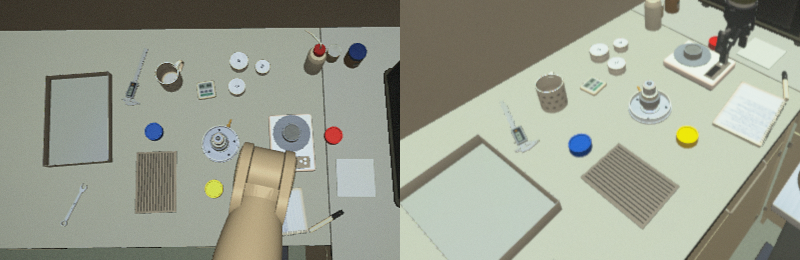

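The final stack matches the initial one: ball at (603,115) against (206,115), with the cap under 1 mm to the left. The tested ring is on the pan. I check centring on the unobstructed top view.

```bash
python3 - <<'E'
from h import *
t=cv2.imread('pics/top27.png'); s=cv2.imread('pics/scene27.png')
cv2.imwrite('pics/z28.png',np.hstack([crop(t,(220,203),22,9)[:380,:390],crop(t,(291,193),22,9)[:380,:390]]))
cv2.imwrite('pics/z29.png',crop(s,(292,178),24,12))
E
```

```text
(no output)
```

View pics/z28.png

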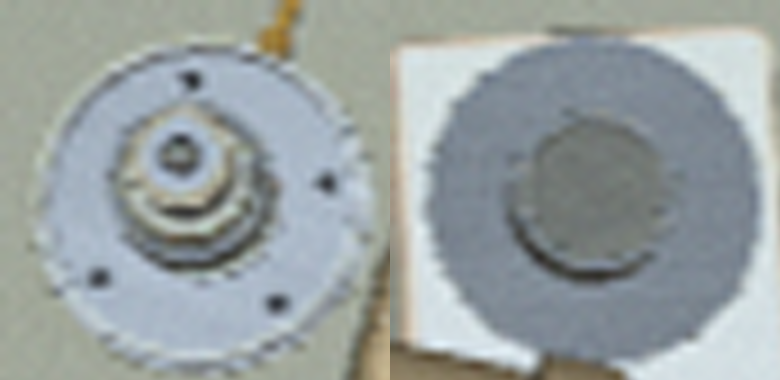

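View pics/z29.png

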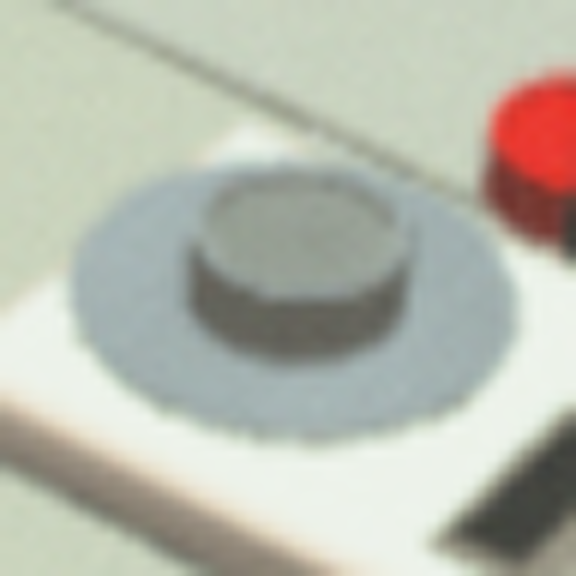

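The pan spans 72–515 and the ring 188–412, so their centres are 294 and 300 (about 1 mm apart). The stack is level and concentric, so I hand in.

```bash
python3 - <<'E'
from h import *
print(env.hand_in()); print(readout.get_state()['clock'])
E
```

```text
the job is handed in; nothing more can be done
None
the job is handed in; nothing more can be done
```

The specimen is changed and the job was handed in after about 43 s of robot time; the hand-in gives no verdict.

I set the cap and then the plate flat on the mat. I put the tested ring on the balance pan, seated the fresh ring on the pedestal, and put the plate and then the cap back on it.

**Heights:** each part was lowered until it made contact, at the height expected for it, with no more than about 9 N on the wrist. On the fresh ring, plate and cap that means fully home.

**Last pictures:**
- The stack looks the same as it did at the start, level, with the cap within about 1 mm of where it was.
- The tested ring is flat on the pan, about 1–2 mm from the middle.
- The tin and the timer look undisturbed. I checked them by eye only and did not measure them.

**Disagreements:**
- The top camera reads about 4 mm off in y compared with the scene camera and the grips. I worked from the scene camera and the grip positions.
- While lowering the fresh ring the arm swung about 7 mm off, just above the pedestal. I lifted it, centred it again and lowered it without further trouble.

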